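# Nest the washed burner caps and test each with the probe

### The job

Test the washed burner caps lying on the cutting board (two to four of them): first set every one, rib up and fully home, into the nest of its own shape and size in the test tray, and once all are in, push the tester's switch over to on. Then take the test probe from its stand and, with the tester on, press its sprung tip gently onto the brass mark on top of each cap for about a second, in the order small round, large round, square, oblong, leaving out any that is missing. Finally put the probe back upright in its stand and switch the tester fully off, with all caps still home in their nests, and leave the bottle and the small bowl where they are.

Things in the scene. Friction and masses are not known exactly. Their poses are not given: they have to be found in the camera images.
- small_round_cap: The small round burner cap: a dark cast-iron plate 46 mm in diameter, 14 mm thick. Starts rib up on the white board (8 mm thick). Origin: centre of its underside, z up. On its top stands a rib 40 mm long (own x), 14 mm wide, from 14 to 38 mm above the origin; a 10 mm brass dot in the middle of the rib's top, straight above the origin, is its test mark. May be absent.
- large_round_cap: The large round burner cap: a dark cast-iron plate 66 mm in diameter, 14 mm thick. Starts rib up on the white board (8 mm thick). Origin: centre of its underside, z up. On its top stands a rib 40 mm long (own x), 14 mm wide, from 14 to 38 mm above the origin; a 10 mm brass dot in the middle of the rib's top, straight above the origin, is its test mark. May be absent.
- square_cap: The square burner cap: a dark cast-iron plate 56 x 56 mm, 14 mm thick. Starts rib up on the white board (8 mm thick). Origin: centre of its underside, z up. On its top stands a rib 40 mm long (own x), 14 mm wide, from 14 to 38 mm above the origin; a 10 mm brass dot in the middle of the rib's top, straight above the origin, is its test mark. May be absent.
- oblong_cap: The oblong burner cap: a dark cast-iron plate 84 mm (own x) x 44 mm (own y), 14 mm thick. Starts rib up on the white board (8 mm thick). Origin: centre of its underside, z up. On its top stands a rib 40 mm long (own x), 14 mm wide, from 14 to 38 mm above the origin; a 10 mm brass dot in the middle of the rib's top, straight above the origin, is its test mark. May be absent.
- small_round_nest: The fixed nest of the small round cap: an aluminium block 110 x 110 x 18 mm in the grey tray, with a pocket (round, 50 mm in diameter; 10 mm deep), dark-floored, centred in its top. Origin: centre of the block's underside; pocket floor at 8 mm. A cap fully home has its origin 8 mm above this one, its plate 4 mm proud. All four nests are always there, in any order.
- large_round_nest: The fixed nest of the large round cap: an aluminium block 110 x 110 x 18 mm in the grey tray, with a pocket (round, 70 mm in diameter; 10 mm deep), dark-floored, centred in its top. Origin: centre of the block's underside; pocket floor at 8 mm. A cap fully home has its origin 8 mm above this one, its plate 4 mm proud. All four nests are always there, in any order.
- square_nest: The fixed nest of the square cap: an aluminium block 110 x 110 x 18 mm in the grey tray, with a pocket (square, 60 x 60 mm; 10 mm deep), dark-floored, centred in its top. Origin: centre of the block's underside; pocket floor at 8 mm. A cap fully home has its origin 8 mm above this one, its plate 4 mm proud. All four nests are always there, in any order.
- oblong_nest: The fixed nest of the oblong cap: an aluminium block 110 x 110 x 18 mm in the grey tray, with a pocket (oblong, 88 mm (own x) x 48 mm (own y); 10 mm deep), dark-floored, centred in its top. Origin: centre of the block's underside; pocket floor at 8 mm. A cap fully home has its origin 8 mm above this one, its plate 4 mm proud. All four nests are always there, in any order.
- probe: The test probe, upright in its stand at the start: a 24 x 24 mm orange handle, on a 50 x 50 mm black collar, with a 10 mm thick black barrel and a sprung brass pin below. Origin at the centre of the collar's underside, z up along the handle. The collar spans 0 to 8 mm, the handle 8 to 78 mm, the barrel -40 to 0 mm and the pin ends at -60 mm.
- probe_tip (a point): The tip of the probe's 5 mm thick brass pin, 60 mm below the probe's origin when not pressed.
- probe_pin (a joint): How far the probe's sprung pin is pushed in, in m: 0 when free, up to 0.010; light spring, 0.3 N at first and 3.3 N at the full stroke.
- stand: The probe's fixed stand: a grey block 70 x 70 x 75 mm with a 28 x 28 mm square hole right through from the top. Origin at the centre of its underside. The probe's barrel hangs in the hole and its collar rests on the block's top, 75 mm above the origin.
- switch (a joint): The tester's toggle switch, in rad: 0 off (leaning to its base's -x side) to 1.0 on (leaning to +x, away from the robot). It turns about the base's y, 22 mm above the base's origin, and stays where it is left; about 1 to 2 N at the ball moves it.
- switch_base: The switch's fixed grey block, 70 x 50 x 25 mm, left of the cutting board. Origin: centre of its underside, x the way the lever swings. A black meter box (100 x 80 mm, 45 mm tall) stands against it on its +y side, centred 75 mm from the origin.
- switch_tip (a point): Centre of the black ball (26 mm in diameter) at the end of the switch lever, 55 mm from its pivot; 26 mm to the base's -x side and 70 mm above the work surface when off.
- oil_bottle: Bystander: squeeze bottle, 60 mm in diameter, 190 mm tall, standing beyond the work. Origin at the centre of its underside.
- pan: Bystander: steel bowl, 100 mm in diameter, 45 mm tall, beyond the work. Origin at the centre of its underside.
Things that resemble listed ones, but are neither listed nor needed, are in the scene too. What is shaped like the small_round_cap but orange is not meant.

How it is judged:
By the outcome, as a careful person would: the job done as asked, in the order asked, and still so for the second after the job is handed in, with the robot touching nothing.
Of small_round_cap, large_round_cap, square_cap, oblong_cap only 2 to 4 are there at a start; the rules pass over those that are not, and their reading is None.
At some moment in a run one of small_round_cap, large_round_cap, square_cap, oblong_cap may be knocked a few centimetres aside while the robot is not near it.
It also fails if it takes over 210 s, if anything falls off the work surface, if the arm or the gripper's body presses on something with over 40 N, if the wrist force passes 120 N, or if a joint passes its speed limit or range.

### The arm

A 6-joint arm with a two-finger parallel gripper is mounted at the origin on the work surface. World frame = base frame: x ahead of the robot, y to its left, z up, the work surface at z = 0. Lengths are in m, angles in degrees, forces in N, time in s.
With the tool pointing down it reaches from about 0.4 to 0.925 m from the base axis. Payload 3.4 kg.
Tool frame: the origin (TCP) lies between the finger pads; the fingertips stand 19 mm ahead of it and the grasp point (between the pads) is the TCP; z points along the fingers, y is the line along which they close (so a half turn about z gives the same grasp; the last joint's range is limited). The gripper opens to 85 mm and grips with 20 to 120 N. Pads are 22 mm wide; open, the fingers measure 114 mm over their backs; the gripper's body (76 mm by 85 mm) begins 54 mm behind the grasp point. The pads swing forward as they close: fully open they stand 13 mm farther back than shut.
Start: joints at [-72.565, 17.578, 86.31, -0, 76.112, -4.211], TCP at [0.212, -0.534, 0.219] pointing down, gripper open.
Joint ranges: [-179.03, 179.03], [-60, 130.46], [8.19, 133.38], [-81.62, 261.62], [5.75, 156.47], [-153.77, 153.77]. Speed limits (degrees/s): [147.25, 147.25, 180, 180, 180, 180].

### API

Orientations are given as a 3x3 rotation matrix whose columns are the frame's x, y, z axes.
In Python, from workcell import manip gives the robot as it stands.
- The arm moves only by the tool carry_out, never from a script. Its argument "rows" is one flat list of numbers, 7 for each row, row after row: the shift along the tool's x, y, z scaled (see below), then the turn, a rotation vector about the tool's x, y, z scaled (see below), then the closure, from 0 (fully open) to 1 (shut). A call has exactly 10 rows; each row is the pose to reach, as a shift and turn from the pose commanded when the call began, along the tool's axes at that moment; what a row does not reach only later rows make up. The controller multiplies each number of a shift by 0.2 m and each number of a turn by 60 degrees. A row lasts 1/8 s, in which the tool goes at most 62.5 mm and 10.7 degrees, less where a joint would pass 70% of its speed; a pose out of reach is approached as far as the arm can. A call with a number of a shift or a turn outside -1 to 1 is refused whole. A call with a gripper value outside its range is refused whole. The fingers move at their own pace and stop on an object; "squeeze" is the grip in N (left out, the last holds). Time passes only in rows, so rows that repeat a pose let the fingers close, or fill a call up. It gives the time, the measured TCP pose, the force, the opening and the grip force at its end, in the units of the state.
- manip.state(): the state, without advancing time (a new reading comes with each control period).
- manip.grab_frame(name): name is "scene" or "top" or "wrist"; returns the picture (400x640x3 uint8, red, green, blue); there is no depth.
- manip.get_calibration(name): a dict with "vertical_fov" (degrees; the focal length in pixels is half the picture's height over the tangent of half this angle, whatever the lens; pixels are square), "cx", "cy" (the principal point, pixels), "cam_to_world" (4x4, takes a point from camera to world coordinates). Camera axes: x right, y down, z forward; pixel columns grow to the right and rows downward; lengths in m; the calibration is good to about 2 mm. The wrist camera is an equidistant fisheye: a pixel r from the principal point sees the ray r / f radians off the axis. A picture is of the moment at which its call begins: read the wrist's pose just before it. get_calibration takes no time and is no camera call; for the wrist camera it gives the pose at the moment of the call.
- manip.job_done(): hands the job in; it is judged then, once.
The state is a dict: "t": time; "joint_pos": joint angles; "joint_vel": joint speeds; "effort": joint torques, N m; "position": TCP position; "ee_rot": TCP orientation; "wrist_force": force on the tool from outside, world axes, zero at the start; "moment": the same for the moment, N m; "finger_gap": finger opening in m; "gripper_force": force on a finger pad.
Only numpy, scipy, OpenCV 4.12 (cv2) and the standard library are available. Lean on these libraries where they do the work, as an engineer would, in place of code of your own. Each camera call takes 0.05 s, during which the arm holds its last target. There are 200 camera calls.

## Working session

There is one attempt and no reset: what is moved stays moved. The work goes in short steps, Python scripts to look and compute and a tool call to move; the robot and the scene stay as the last step left them, time stands still between calls to the robot, and variables do not carry over. Pictures are saved under pics/ and viewed, at most 14 in all, crops included, and the job is handed in when it is done.

Besides the shell and the picture viewer there is one more tool, called as name(argument=value, ...) on one line, values as JSON. carry_out: Moves the arm, as the interface text tells. Its arguments: {"type":"object","properties":{"rows":{"type":"array"},"squeeze":{"type":"number"}},"required":["rows"]}

```bash
mkdir -p pics; ls
python3 - <<'E'
from workcell import manip
import cv2,numpy as np
np.set_printoptions(precision=4,suppress=True)
for n in("scene","top"):
    c=manip.get_calibration(n);print(n,c)
    cv2.imwrite(f"pics/{n}0.png",manip.grab_frame(n)[:,:,::-1])
s=manip.state();print(s)
E
```

```text
pics
scene {'vertical_fov': 52.330661718854486, 'cx': 320.7715963196659, 'cy': 197.26970830475338, 'cam_to_world': array([[-0.6959,  0.6157, -0.3696,  1.016 ],
       [ 0.7181,  0.5963, -0.3588,  0.4064],
       [-0.0005, -0.5151, -0.8571,  0.9786],
       [ 0.    ,  0.    ,  0.    ,  1.    ]])}
top {'vertical_fov': 57.28144189940576, 'cx': 318.41751118479107, 'cy': 197.13940093837604, 'cam_to_world': array([[-0.0168, -0.9756,  0.219 ,  0.4189],
       [-0.9998,  0.0176,  0.0016,  0.035 ],
       [-0.0054, -0.219 , -0.9757,  1.0313],
       [ 0.    ,  0.    ,  0.    ,  1.    ]])}
{'t': 0.1, 'joint_pos': array([-72.5643,  17.6177,  86.3754,   0.0005,  76.1108,  -4.2095]), 'joint_vel': array([ 0.0383, -0.0593, -0.0621,  0.0257, -0.0289,  0.0501]), 'effort': array([  0.0014, -45.8529, -25.261 ,  -0.    ,   0.0056,  -0.    ]), 'position': array([ 0.2119, -0.5338,  0.2184]), 'ee_rot': array([[ 0.9295,  0.3689, -0.0005],
       [ 0.3689, -0.9295,  0.0017],
       [ 0.0001, -0.0018, -1.    ]]), 'wrist_force': array([0.4185, 0.5121, 0.8245]), 'moment': array([ 0.0186,  0.0136, -0.0023]), 'gripper_force': 0.0, 'finger_gap': 0.08550441712523131}
```

View pics/scene0.png

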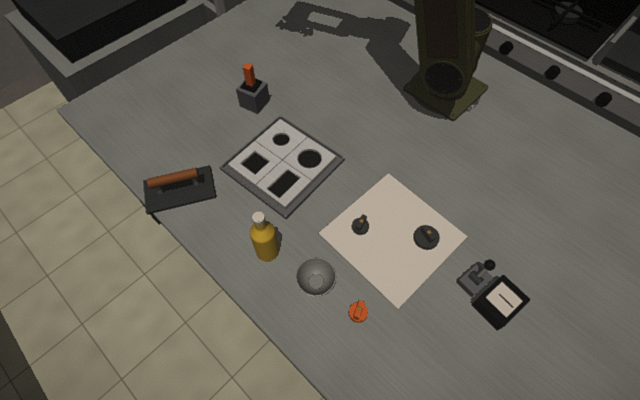

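View pics/top0.png

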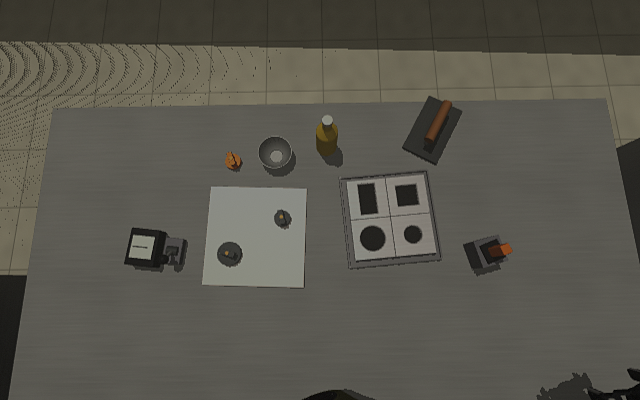

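The scene shows a small round cap at (283,217) and a large round cap at (230,253) in the top view. There is no square or oblong cap. The nests are at about (413,234) small, (373,238) large, (406,195) square and (368,198) oblong. The probe stand is at (487,253), the switch at (175,252), and the orange decoy at (233,161).

```bash
cat > h.py <<'E'
from workcell import manip
import cv2,numpy as np
from scipy.spatial.transform import Rotation as R
np.set_printoptions(precision=4,suppress=True)
def ray(c,uv,fish=False):
    f=200/np.tan(np.radians(c["vertical_fov"]/2))
    x=(uv[0]-c["cx"])/f; y=(uv[1]-c["cy"])/f
    if fish:
        r=np.hypot(x,y)+1e-12; d=np.array([x/r*np.sin(r),y/r*np.sin(r),np.cos(r)])
    else: d=np.array([x,y,1.])
    T=c["cam_to_world"]; d=T[:3,:3]@d
    return T[:3,3],d/np.linalg.norm(d)
def onz(rd,z): return rd[0]+rd[1]*(z-rd[0][2])/rd[1][2]
def tri(rays):
    A=sum(np.eye(3)-np.outer(d,d) for o,d in rays); b=sum((np.eye(3)-np.outer(d,d))@o for o,d in rays)
    p=np.linalg.solve(A,b); return p,[round(float(np.linalg.norm(np.cross(p-o,d)))*1e3,1) for o,d in rays]
def blobs(img,mask,amin=5):
    n,l,s,c=cv2.connectedComponentsWithStats(mask.astype(np.uint8))
    return [(c[i].round(1),int(s[i,4]),s[i,:4]) for i in range(1,n) if s[i,4]>=amin]
def snap(name,fn):
    c=manip.get_calibration(name); im=manip.grab_frame(name); cv2.imwrite(f"pics/{fn}.png",im[:,:,::-1]); return c,im
def goto(p,yaw=None,Rc=None,pc=None):
    """round-able numbers of shift/turn from current to tool-down target; yaw = world angle of tool x"""
    s=manip.state(); Rc=s["ee_rot"] if Rc is None else Rc; pc=s["position"] if pc is None else pc
    cur=np.degrees(np.arctan2(Rc[1,0],Rc[0,0])); yaw=cur if yaw is None else yaw
    a=np.radians(yaw); x=np.array([np.cos(a),np.sin(a),0]); z=np.array([0,0,-1.])
    Rt=np.c_[x,np.cross(z,x),z]
    print("shift",Rc.T@(np.array(p)-pc)/0.2,"turn",np.degrees((R.from_matrix(Rc).inv()*R.from_matrix(Rt)).as_rotvec())/60)
def st():
    s=manip.state(); print("t",s["t"],"p",s["position"],"yaw",np.degrees(np.arctan2(s["ee_rot"][1,0],s["ee_rot"][0,0])).round(2),"F",s["wrist_force"],"gap",s["finger_gap"],"gf",s["gripper_force"],"q",s["joint_pos"]); return s
E
python3 - <<'E'
from h import *
ct,cs=manip.get_calibration("top"),manip.get_calibration("scene")
P={"small dot":((281,216),(362,218),.046),"large dot":((228,253),(429,231),.046),"n_small":((413,234),(281,139),.03),"n_large":((373,238),(310,158),.03),"n_sq":((406,195),(256,162),.03),"n_obl":((368,198),(285,182),.03),"handletop":((508,249),(248,68),.15),"ball":((173,258),(490,265),.07)}
for k,(a,b,z) in P.items():
    ra,rb=ray(ct,a),ray(cs,b); print(k,*tri([ra,rb]),onz(ra,z)[:2],onz(rb,z)[:2])
w=manip.get_calibration("wrist");s=manip.state()
T=np.eye(4);T[:3,:3]=s["ee_rot"];T[:3,3]=s["position"]
print(w["vertical_fov"],w["cx"],w["cy"]);print(np.linalg.inv(T)@w["cam_to_world"])
goto((.5,-.2,.3)) 
snap("wrist","w0")
E
```

```text
small dot [0.588  0.1387 0.0535] [0.1, 0.1] [0.5892 0.1395] [0.5845 0.1364]
large dot [0.4917 0.2824 0.0409] [0.7, 0.7] [0.4916 0.2805] [0.4941 0.2836]
n_small [ 0.5375 -0.2242  0.0173] [0.6, 0.6] [ 0.5357 -0.2204] [ 0.5441 -0.2164]
n_large [ 0.5277 -0.1119  0.018 ] [0.4, 0.4] [ 0.5266 -0.1105] [ 0.5336 -0.1051]
n_sq [ 0.6478 -0.2116  0.021 ] [0.6, 0.6] [ 0.6454 -0.2089] [ 0.6515 -0.2063]
n_obl [ 0.639  -0.1014  0.0241] [1.7, 1.7] [ 0.6387 -0.1021] [ 0.6406 -0.0967]
handletop [ 0.4816 -0.4177  0.1368] [2.4, 2.4] [ 0.4819 -0.4133] [ 0.4894 -0.402 ]
ball [0.4758 0.4353 0.0511] [11.1, 11.1] [0.4794 0.4172] [0.4799 0.4439]
65.70646984690485 316.5109659853415 200.50233848222052
[[-0.0002 -0.9449 -0.3272  0.0852]
 [ 1.     -0.0002  0.0002  0.0001]
 [-0.0002 -0.3272  0.9449 -0.1536]
 [ 0.      0.      0.      1.    ]]
shift [ 1.9547 -1.0209 -0.406 ] turn [-0.0017 -0.0001  0.    ]
```

View pics/w0.png

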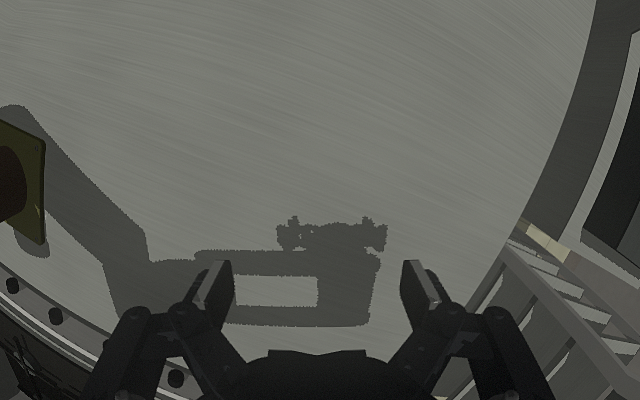

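The wrist camera looks along the fingers, with the image's up direction matching tool +x. I'm moving over the tray.

carry_out(rows=[0.94,-0.33,-0.4,0,0,0.36,0,0.94,-0.33,-0.4,0,0,0.36,0,0.94,-0.33,-0.4,0,0,0.36,0,0.94,-0.33,-0.4,0,0,0.36,0,0.94,-0.33,-0.4,0,0,0.36,0,0.94,-0.33,-0.4,0,0,0.36,0,0.94,-0.33,-0.4,0,0,0.36,0,0.94,-0.33,-0.4,0,0,0.36,0,0.94,-0.33,-0.4,0,0,0.36,0,0.94,-0.33,-0.4,0,0,0.36,0])

```text
t: 1.4
position: [0.3622, -0.404, 0.2991]
ee_rot: [[1.0, 0.0, -0.0], [0.0, -1.0, 0.0], [-0.0, -0.0, -1.0]]
wrist_force: [-1.0, 0.2, -0.1]
finger_gap: 0.0853
gripper_force: 0.0
```

carry_out(rows=[1,-1,0,0,0,0,0,1,-1,0,0,0,0,0,1,-1,0,0,0,0,0,1,-1,0,0,0,0,0,1,-1,0,0,0,0,0,1,-1,0,0,0,0,0,1,-1,0,0,0,0,0,1,-1,0,0,0,0,0,1,-1,0,0,0,0,0,1,-1,0,0,0,0,0])

```text
t: 2.65
position: [0.5619, -0.2043, 0.2994]
ee_rot: [[1.0, -0.0, 0.0], [-0.0, -1.0, -0.0], [0.0, 0.0, -1.0]]
wrist_force: [-0.4, 1.0, 0.7]
finger_gap: 0.0853
gripper_force: 0.0
```

Run:
```python
from h import *
import pickle
st(); c,im=snap("wrist","w1"); pickle.dump((c,im),open("w1.pkl","wb"))
```

```text
t 2.65 p [ 0.5619 -0.2043  0.2994] yaw -0.03 F [-0.4236  0.9848  0.685 ] gap 0.08534667776012753 gf 0.0 q [-24.0284  16.6599  76.0656  -0.0027  87.2638  65.9981]
```

View pics/w1.png

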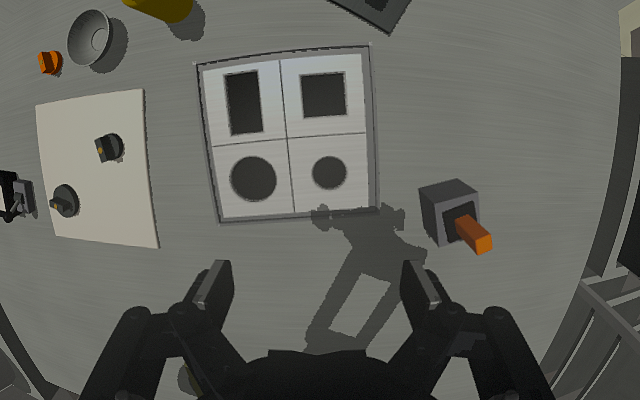

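This shows the pockets: oblong (243,103), square (324,95), large round (253,179), small round (329,172). The stand is at (450,212), and the caps are at (105,149) and (60,202). Next I'll take a picture midway and one over the board.

carry_out(rows=[0,-1,0,0,0,0,0,0,-1,0,0,0,0,0,0,-1,0,0,0,0,0,0,-1,0,0,0,0,0,0,-1,0,0,0,0,0,0,-1,0,0,0,0,0,0,-1,0,0,0,0,0,0,-1,0,0,0,0,0,0,-1,0,0,0,0,0,0,-1,0,0,0,0,0])

```text
t: 3.95
position: [0.5622, -0.0039, 0.2992]
ee_rot: [[1.0, 0.0, -0.0], [0.0, -1.0, 0.0], [-0.0, -0.0, -1.0]]
wrist_force: [-0.1, -0.2, -0.8]
finger_gap: 0.0853
gripper_force: 0.0
```

Run:
```python
from h import *
import pickle
st(); c,im=snap("wrist","w2"); pickle.dump((c,im),open("w2.pkl","wb"))
```

```text
t 3.95 p [ 0.5622 -0.0039  0.2992] yaw 0.02 F [-0.0662 -0.1979 -0.805 ] gap 0.08526666336252874 gf 0.0 q [-4.7021 13.6546 80.3375  0.0014 86.0104 85.2782]
```

carry_out(rows=[0,-1,0,0,0,0,0,0,-1,0,0,0,0,0,0,-1,0,0,0,0,0,0,-1,0,0,0,0,0,0,-1,0,0,0,0,0,0,-1,0,0,0,0,0,0,-1,0,0,0,0,0,0,-1,0,0,0,0,0,0,-1,0,0,0,0,0,0,-1,0,0,0,0,0])

```text
t: 5.25
position: [0.5621, 0.1961, 0.2993]
ee_rot: [[1.0, 0.0, 0.0], [0.0, -1.0, 0.0], [0.0, -0.0, -1.0]]
wrist_force: [-0.6, 0.2, 0.9]
finger_gap: 0.0857
gripper_force: 0.0
```

Run:
```python
from h import *
import pickle
st(); c,im=snap("wrist","w3"); pickle.dump((c,im),open("w3.pkl","wb"))
```

```text
t 5.25 p [0.5621 0.1961 0.2993] yaw 0.02 F [-0.6436  0.1759  0.8719] gap 0.08571561770621311 gf 0.0 q [ 15.1652  16.4495  76.3851   0.0017  87.1582 105.1454]
```

View pics/w3.png

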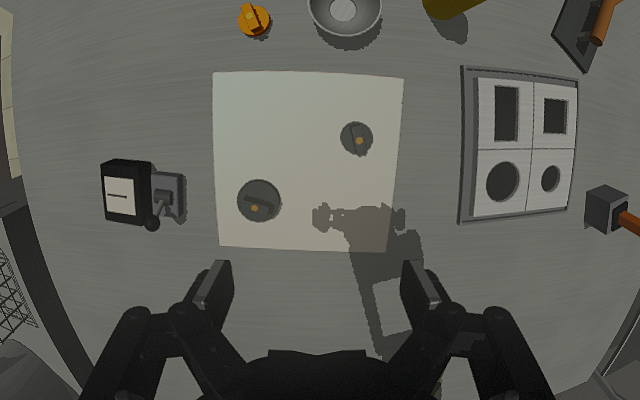

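View pics/w2.png

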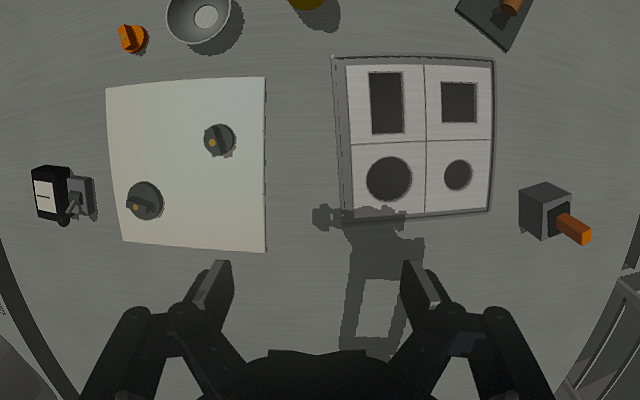

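Cap dots are at about (361,140) and (254,207) in w3. The switch lever ball is at about (152,224), leaning toward the robot, so it's off. Next I'll measure the dots and pockets and zoom in on the ribs.

Run:
```python
from h import *
import pickle
W=[pickle.load(open(f"w{i}.pkl","rb")) for i in(1,2,3)]
D={"small":[],"large":[]};N={k:[] for k in("ns","nl","nq","no")};H=[]
near={"small":(.588,.139,.046),"large":(.492,.282,.046),"ns":(.5375,-.2242,.02),"nl":(.5277,-.112,.02),"nq":(.648,-.2116,.02),"no":(.639,-.1014,.02)}
for i,(c,im) in enumerate(W):
    hsv=cv2.cvtColor(im,cv2.COLOR_RGB2HSV)
    br=(hsv[...,0]>12)&(hsv[...,0]<28)&(hsv[...,1]>120)&(hsv[...,2]>90)
    for uv,a,b in blobs(im,br,5):
        p=onz(ray(c,uv,True),.046)
        for k in D:
            if np.linalg.norm(p[:2]-near[k][:2])<.03: D[k].append(ray(c,uv,True)); print(i+1,k,uv,a,p)
    dark=(hsv[...,2]<95)
    for uv,a,b in blobs(im,dark,150):
        if a>4000: continue
        p=onz(ray(c,uv,True),.02)
        for k in N:
            if np.linalg.norm(p[:2]-near[k][:2])<.03: N[k].append(ray(c,uv,True)); print(i+1,k,uv,a,p)
for k in D: print(k,len(D[k]),*tri(D[k]))
for k in N:
    if len(N[k])>1: print(k,*tri(N[k]))
c,im=W[2]
f=lambda x,y,w=60,h=60:cv2.resize(im[y:y+h,x:x+w],(390,390),interpolation=cv2.INTER_CUBIC)
pic=np.hstack([f(328,110),f(230,173)])
cv2.imwrite("pics/crop1.png",pic[:,:,::-1])
print(W[0][1][95,324],W[0][1][120,350],W[0][1][62,260],W[0][1][125,324])
```

```text
1 small [ 99.6 149.8] 22 [0.5914 0.1394 0.046 ]
1 large [ 55. 206.] 13 [0.4956 0.2846 0.046 ]
1 no [243.5 102.4] 2018 [ 0.6425 -0.102   0.02  ]
1 nq [323.   94.4] 1816 [ 0.6511 -0.2131  0.02  ]
1 nl [252.8 178.6] 1631 [ 0.5312 -0.1107  0.02  ]
1 ns [328.8 172.2] 876 [ 0.5403 -0.2218  0.02  ]
2 small [211.7 142.1] 39 [0.5911 0.1398 0.046 ]
2 large [135.  206.9] 26 [0.4957 0.2844 0.046 ]
2 no [386.4 102.4] 2037 [ 0.6425 -0.1013  0.02  ]
2 nq [458.5 101.9] 1415 [ 0.6512 -0.2128  0.02  ]
2 nl [388.7 178.9] 1625 [ 0.5312 -0.11    0.02  ]
2 ns [457.6 174.7] 685 [ 0.5397 -0.2219  0.02  ]
3 small [358.9 140.1] 39 [0.5911 0.1401 0.046 ]
3 large [254.4 207.8] 30 [0.4954 0.2845 0.046 ]
3 no [506.  113.1] 1281 [ 0.6427 -0.1014  0.02  ]
3 nq [554.8 115.8] 786 [ 0.6513 -0.2127  0.02  ]
3 nl [502.2 181.3] 1039 [ 0.5309 -0.1098  0.02  ]
3 ns [550.2 178.4] 384 [ 0.5394 -0.2225  0.02  ]
small 3 [0.5911 0.14   0.0453] [0.2, 0.1, 0.1]
large 3 [0.4956 0.2845 0.0461] [0.1, 0.1, 0.2]
ns [ 0.5399 -0.2218  0.0205] [0.5, 0.1, 0.4]
nl [ 0.5308 -0.1104  0.019 ] [0.1, 0.1, 0.2]
nq [ 0.6512 -0.2131  0.0195] [0.1, 0.0, 0.1]
no [ 0.6426 -0.1017  0.0192] [0.1, 0.2, 0.2]
[48 49 46] [161 161 156] [171 177 180] [163 163 157]
```

View pics/crop1.png

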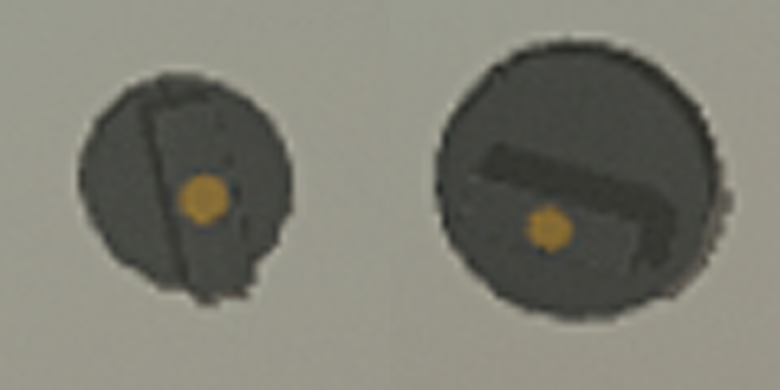

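Triangulation agrees to 0.5 mm: dots at z≈0.046, nest rims at z≈0.0195. The crop shows the small rib's left edge running (351,128)–(356.5,154.6) and the large rib's edge (244,200.7)–(268.5,206.8). Now I'll get the rib yaws.

Run:
```python
from h import *
import pickle
c,im=pickle.load(open("w3.pkl","rb"))
for a,b in(((351.1,127.7),(356.5,154.6)),((243.8,200.7),(268.5,206.8))):
    p,q=(onz(ray(c,x,True),.046)[:2] for x in(a,b)); d=q-p; y=np.degrees(np.arctan2(d[1],d[0])); print(p,q,y,(y+90)%180-90,np.linalg.norm(d))
```

```text
[0.6076 0.1508] [0.5714 0.1427] -167.32941611614234 12.67058388385766 0.037034389406679094
[0.5061 0.2993] [0.497 0.264] -104.4909460452363 75.50905395476371 0.03639073664505103
```

carry_out(rows=[-0.33,-0.44,0.5,0,0,-1,0.35,-0.33,-0.44,0.5,0,0,-1,0.35,-0.33,-0.44,0.5,0,0,-1,0.35,-0.33,-0.44,0.5,0,0,-1,0.35,-0.33,-0.44,0.5,0,0,-1,0.35,-0.33,-0.44,0.5,0,0,-1,0.35,-0.33,-0.44,0.5,0,0,-1,0.35,-0.33,-0.44,0.5,0,0,-1,0.35,-0.33,-0.44,0.5,0,0,-1,0.35,-0.33,-0.44,0.5,0,0,-1,0.35])

```text
t: 6.55
position: [0.4959, 0.2843, 0.1992]
ee_rot: [[0.5, 0.866, -0.0], [0.866, -0.5, 0.0], [0.0, -0.0, -1.0]]
wrist_force: [0.9, 0.0, -0.4]
finger_gap: 0.0555
gripper_force: 0.0
```

carry_out(rows=[0,0,0.4,0,0,-0.26,0.35,0,0,0.4,0,0,-0.26,0.35,0,0,0.4,0,0,-0.26,0.35,0,0,0.4,0,0,-0.26,0.35,0,0,0.4,0,0,-0.26,0.35,0,0,0.4,0,0,-0.26,0.35,0,0,0.4,0,0,-0.26,0.35,0,0,0.4,0,0,-0.26,0.35,0,0,0.4,0,0,-0.26,0.35,0,0,0.4,0,0,-0.26,0.35])

```text
t: 7.8
position: [0.4959, 0.2843, 0.1191]
ee_rot: [[0.248, 0.969, -0.0], [0.969, -0.248, -0.0], [-0.0, -0.0, -1.0]]
wrist_force: [0.9, -0.6, 0.6]
finger_gap: 0.0556
gripper_force: 0.0
```

```bash
cat >> h.py <<'E'
def dots(c,im,z=.046,amin=8):
    hsv=cv2.cvtColor(im,cv2.COLOR_RGB2HSV)
    br=(hsv[...,0]>12)&(hsv[...,0]<28)&(hsv[...,1]>120)&(hsv[...,2]>90)
    for uv,a,b in blobs(im,br,amin): print(uv,a,onz(ray(c,uv,True),z))
E
python3 - <<'E'
from h import *
st();c,im=snap("wrist","w4");dots(c,im)
goto((.4956,.2845,.044),75.5)
E
```

```text
t 7.8 p [0.4959 0.2843 0.1191] yaw 75.65 F [ 0.9327 -0.636   0.5734] gap 0.055564742127053965 gf 0.0 q [25.594  22.6138 94.4084  0.0006 62.986  39.9482]
[556.7 124.9] 314 [0.7274 0.3065 0.046 ]
[575.2 139. ] 303 [0.7534 0.2891 0.046 ]
[557.3 153.6] 30 [0.7264 0.2794 0.046 ]
[314.5 207.2] 113 [0.4951 0.2853 0.046 ]
[609.3 360.7] 689 [ 0.9671 -0.1699  0.046 ]
shift [ 0.0004 -0.0015  0.3756] turn [-0.0001  0.0001  0.0024]
```

View pics/w4.png

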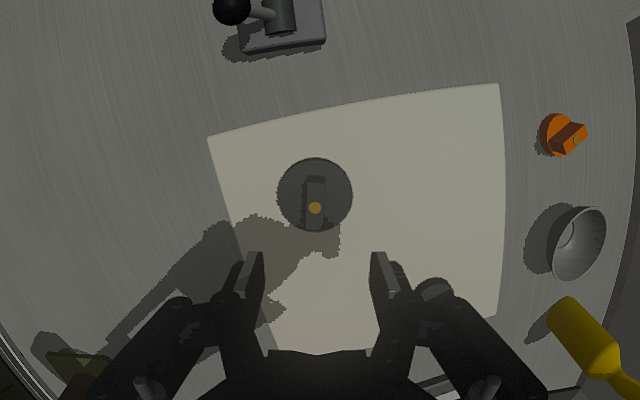

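The large cap is centred with its rib vertical and its dot at (314,207), so the tool is aligned. I'll lower, grip, then lift.

carry_out(rows=[0,0,0.2,0,0,0,0.35,0,0,0.3,0,0,0,0.35,0,0,0.37,0,0,0,0.35,0,0,0.37,0,0,0,0.35,0,0,0.37,0,0,0,1,0,0,0.37,0,0,0,1,0,0,0.37,0,0,0,1,0,0,0.37,0,0,0,1,0,0,0.37,0,0,0,1,0,0,0.37,0,0,0,1], squeeze=50)

```text
t: 9.1
position: [0.4959, 0.2843, 0.0452]
ee_rot: [[0.248, 0.969, 0.0], [0.969, -0.248, 0.0], [0.0, 0.0, -1.0]]
wrist_force: [-0.1, -0.0, -0.3]
finger_gap: -0.0002
gripper_force: 0.0
```

Run:
```python
from h import *
st()
```

```text
t 9.1 p [0.4959 0.2843 0.0452] yaw 75.65 F [-0.0622 -0.0255 -0.344 ] gap -0.00019194843633966926 gf 0.0 q [25.5946 27.7135 98.8731  0.0001 53.4084 39.9477]
```

The fingers closed on nothing, so I'll look.

carry_out(rows=[0,0,-0.4,0,0,0,0.35,0,0,-0.4,0,0,0,0.35,0,0,-0.4,0,0,0,0.35,0,0,-0.4,0,0,0,0.35,0,0,-0.4,0,0,0,0.35,0,0,-0.4,0,0,0,0.35,0,0,-0.4,0,0,0,0.35,0,0,-0.4,0,0,0,0.35,0,0,-0.4,0,0,0,0.35,0,0,-0.4,0,0,0,0.35])

```text
t: 10.35
position: [0.496, 0.2843, 0.1253]
ee_rot: [[0.248, 0.969, 0.0], [0.969, -0.248, 0.0], [0.0, 0.0, -1.0]]
wrist_force: [0.4, 0.3, 0.7]
finger_gap: 0.0558
gripper_force: 0.0
```

Run:
```python
from h import *
st();c,im=snap("wrist","w5");dots(c,im)
```

```text
t 10.35 p [0.496  0.2843 0.1253] yaw 75.64 F [0.3574 0.2637 0.6626] gap 0.05584237063553565 gf 0.0 q [25.5932 22.2337 93.9918 -0.0002 63.7681 39.9483]
[552.9 124. ] 305 [0.7279 0.3065 0.046 ]
[571.2 138. ] 294 [0.7536 0.289  0.046 ]
[553.9 152.4] 32 [0.7273 0.2791 0.046 ]
[314.5 204.6] 113 [0.4952 0.2853 0.046 ]
[607.6 358.1] 716 [ 0.9653 -0.1664  0.046 ]
[626.5 386. ] 15 [ 1.1866 -0.4435  0.046 ]
```

View pics/w5.png

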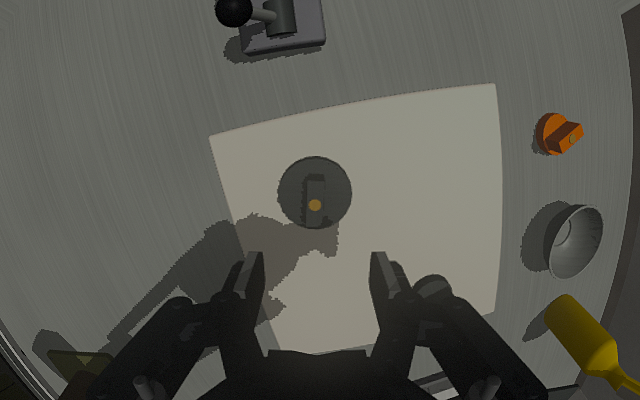

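The cap hasn't moved: dot at (314,205), about 1 mm from the TCP axis. So the question is height. I'll check where the fingertips appear in the image.

Run:
```python
from h import *
s=manip.state();c=manip.get_calibration("wrist")
T=np.eye(4);T[:3,:3]=s["ee_rot"];T[:3,3]=s["position"]
M=np.linalg.inv(c["cam_to_world"])@T
f=200/np.tan(np.radians(c["vertical_fov"]/2))
def proj(p):
    q=M@np.r_[p,1]; r=np.arctan2(np.hypot(q[0],q[1]),q[2]); a=np.arctan2(q[1],q[0]); return np.array([c["cx"]+f*r*np.cos(a),c["cy"]+f*r*np.sin(a)])
for z in(-.02,-.01,0,.01,.019): print(z,proj([.011,.0278,z]),proj([.011,-.0278,z]),proj([-.011,.0278,z]))
print("dot",proj([0,0,s["position"][2]-.046]))
snap("top","t5")
im=cv2.imread("pics/t5.png");cv2.imwrite("pics/t5c.png",cv2.resize(im[170:320,140:340],(800,600),interpolation=cv2.INTER_CUBIC))
```

```text
-0.02 [371.453  253.0603] [259.3589 253.0723] [368.0604 289.1296]
-0.01 [368.4164 243.9221] [262.488 243.941] [365.4862 278.8324]
0 [365.6696 235.7181] [265.3193 235.7419] [363.1239 269.4635]
0.01 [363.177  228.3229] [267.8892 228.3501] [360.9529 260.9186]
0.019 [361.1254 222.271 ] [270.0049 222.3004] [359.1467 253.8564]
dot [315.7356 205.4084]
```

View pics/t5c.png

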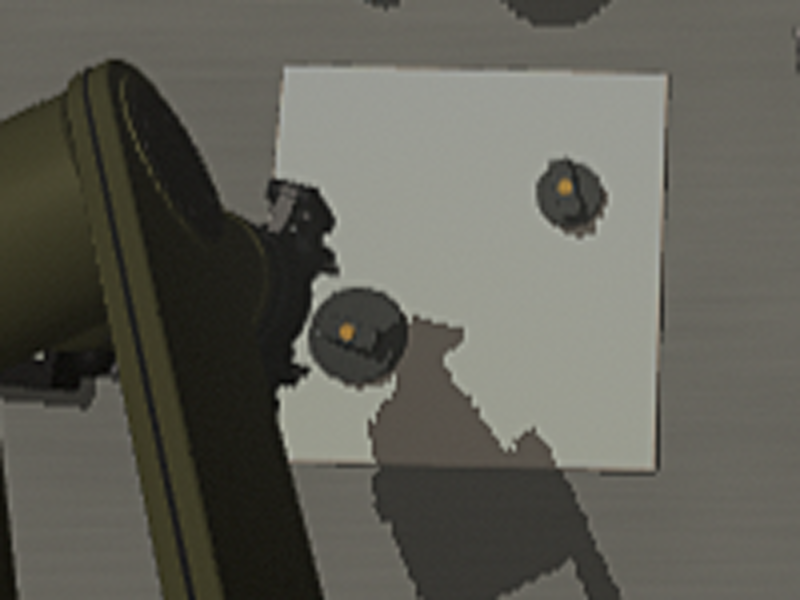

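In the top view the gripper is high above the board and the cap is still in place. In the wrist view the pad tips sit at (262,252) and (375,252), but 19 mm ahead of the TCP should appear near row 225. So the tips may be higher than stated. I'll compute it from the rays, using the known half-gap.

Run:
```python
from h import *
s=manip.state();c=dict(manip.get_calibration("wrist"))
T=np.eye(4);T[:3,:3]=s["ee_rot"];T[:3,3]=s["position"]
c["cam_to_world"]=np.linalg.inv(T)@c["cam_to_world"]
for uv,y in(((262,252),-.0279),((371,252),.0279),((387,292),.0279),((231,262),-.0427),((402,261),.0427)):
    o,d=ray(c,uv,True); print(uv,o+d*(y-o[1])/d[1])
im=cv2.imread("pics/w5.png");a=cv2.imread("pics/w1.png")
f=lambda i,x,y:cv2.resize(i[y:y+75,x:x+100],(400,300),interpolation=cv2.INTER_CUBIC)
cv2.imwrite("pics/f.png",np.vstack([np.hstack([f(im,210,235),f(im,340,235)]),np.hstack([f(a,170,245),f(a,370,245)])]))
```

```text
(262, 252) [ 0.0076 -0.0279 -0.0126]
(371, 252) [ 0.0106  0.0279 -0.0182]
(387, 292) [ 0.0138  0.0279 -0.057 ]
(231, 262) [ 0.0062 -0.0427 -0.0215]
(402, 261) [ 0.0086  0.0427 -0.0247]
```

View pics/f.png

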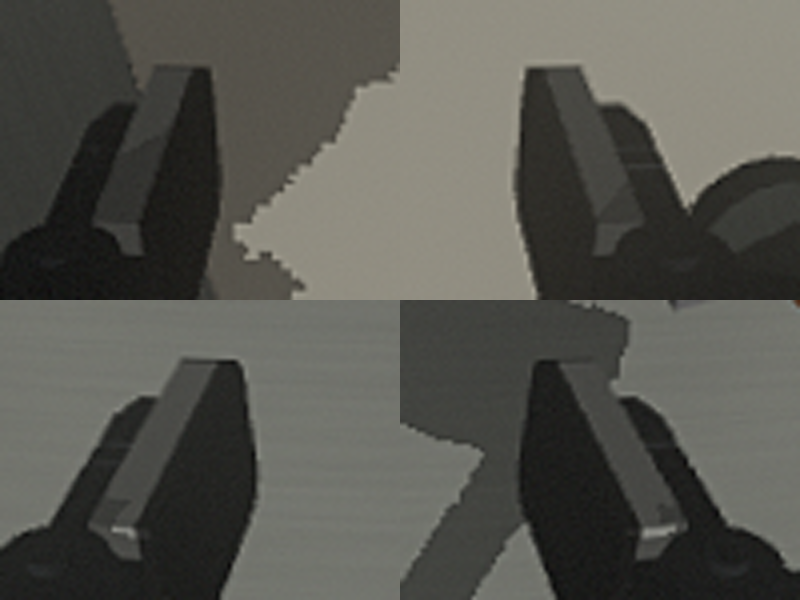

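The pads' front inner tip corners are at (257.5,252) and (377.5,252) in w5, and at (230,260) and (410,260) in w1. I'll compute their tool z.

Run:
```python
from h import *
s=manip.state();c=dict(manip.get_calibration("wrist"))
T=np.eye(4);T[:3,:3]=s["ee_rot"];T[:3,3]=s["position"]
c["cam_to_world"]=np.linalg.inv(T)@c["cam_to_world"]
for uv,y in(((257.5,251.8),-.0279),((377.5,251.8),.0279),((224.5,260),-.0427),((410,260),.0427)):
    o,d=ray(c,uv,True); print(uv,o+d*(y-o[1])/d[1])
```

```text
(257.5, 251.8) [ 0.0137 -0.0279 -0.0236]
(377.5, 251.8) [ 0.0187  0.0279 -0.0329]
(224.5, 260) [ 0.0128 -0.0427 -0.031 ]
(410, 260) [ 0.0158  0.0427 -0.0362]
```

The tips are about 30–37 mm farther back than stated, which explains the empty grip. I'll go deeper, to a reported z of about 0.017, and close.

carry_out(rows=[0,0,0.2,0,0,0,0.35,0,0,0.35,0,0,0,0.35,0,0,0.45,0,0,0,0.35,0,0,0.5,0,0,0,0.35,0,0,0.54,0,0,0,0.35,0,0,0.54,0,0,0,1,0,0,0.54,0,0,0,1,0,0,0.54,0,0,0,1,0,0,0.54,0,0,0,1,0,0,0.54,0,0,0,1], squeeze=50)

```text
t: 11.7
position: [0.4964, 0.2846, 0.0181]
ee_rot: [[0.248, 0.969, 0.001], [0.969, -0.248, 0.001], [0.001, 0.001, -1.0]]
wrist_force: [-1.0, 0.3, 6.0]
finger_gap: 0.0126
gripper_force: 50.6
```

Run:
```python
from h import *
st();c,im=snap("wrist","w6");dots(c,im)
cv2.imwrite("pics/w6c.png",cv2.resize(im[120:320,220:420,::-1],(600,600)))
```

```text
t 11.7 p [0.4964 0.2846 0.0181] yaw 75.65 F [-1.0448  0.2878  5.9912] gap 0.012648003044732691 gf 50.60394644737244 q [ 25.599   29.8209 100.2369   0.008   49.8624  39.9466]
[629.2 144.1] 364 [0.707 0.312 0.046]
[627.1 180.3] 39 [0.7068 0.2876 0.046 ]
```

View pics/w6c.png

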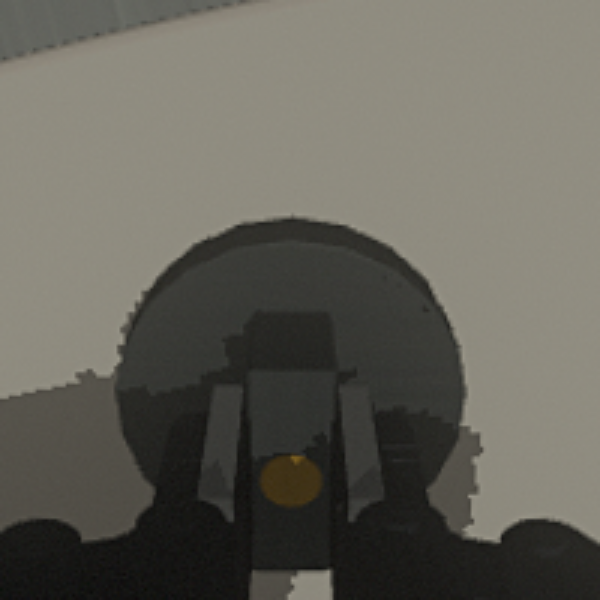

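It's gripped at a gap of 12.6 mm, with the rib and dot between the pads. I'll lift and carry it to the large nest.

carry_out(rows=[0,0,-0.15,0,0,0,1,0,0,-0.35,0,0,0,1,0,0,-0.5,0,0,0,1,-0.2,0.08,-0.5,0,0,0,1,-0.4,0.16,-0.5,0,0,0,1,-0.6,0.24,-0.5,0,0,0,1,-0.75,0.3,-0.5,0,0,0,1,-0.87,0.33,-0.5,0,0,0,1,-0.87,0.33,-0.5,0,0,0,1,-0.87,0.33,-0.5,0,0,0,1])

```text
t: 13.0
position: [0.5164, 0.0997, 0.1168]
ee_rot: [[0.248, 0.969, -0.001], [0.969, -0.248, 0.0], [0.0, -0.001, -1.0]]
wrist_force: [1.0, 0.3, -3.2]
finger_gap: 0.0128
gripper_force: 49.5
```

carry_out(rows=[-0.2,0.06,0,0,0,0,1,-0.4,0.13,0,0,0,0,1,-0.6,0.2,0,0,0,0,1,-0.8,0.26,0,0,0,0,1,-1,0.33,0,0,0,0,1,-1,0.33,0,0,0,0,1,-1,0.33,0,0,0,0,1,-1,0.33,0,0,0,0,1,-1,0.33,0,0,0,0,1,-1,0.33,0,0,0,0,1])

```text
t: 14.25
position: [0.5311, -0.11, 0.1173]
ee_rot: [[0.247, 0.969, 0.0], [0.969, -0.247, 0.0], [0.0, 0.0, -1.0]]
wrist_force: [0.3, 0.2, -3.5]
finger_gap: 0.0124
gripper_force: 49.5
```

Run:
```python
from h import *
s=st();c,im=snap("wrist","w7")
hsv=cv2.cvtColor(im,cv2.COLOR_RGB2HSV)
br=(hsv[...,0]>8)&(hsv[...,0]<30)&(hsv[...,1]>100)&(hsv[...,2]>40)
br[:,:250]=0;br[:,390:]=0
for uv,a,b in blobs(im,br,20): print(uv,a,onz(ray(c,uv,True),s["position"][2]+.028),s["ee_rot"].T@(onz(ray(c,uv,True),s["position"][2]+.028)-s["position"]))
goto((.5309,-.1104,.035),75.65)
```

```text
t 14.25 p [ 0.5311 -0.11    0.1173] yaw 75.71 F [ 0.3034  0.1857 -3.5471] gap 0.012442463309046057 gf 49.49295222759247 q [-16.1628  20.6799  98.1356   0.0055  61.1821  -1.8767]
[316.5 279.7] 285 [ 0.5318 -0.1092  0.1453] [ 0.0009  0.0005 -0.028 ]
shift [-0.0014 -0.0007  0.4113] turn [ 0.     -0.      0.0008]
```

carry_out(rows=[-0.005,-0.002,0.15,0,0,0,1,-0.005,-0.002,0.3,0,0,0,1,-0.005,-0.002,0.38,0,0,0,1,-0.005,-0.002,0.42,0,0,0,1,-0.005,-0.002,0.45,0,0,0,1,-0.005,-0.002,0.47,0,0,0,1,-0.005,-0.002,0.48,0,0,0,1,-0.005,-0.002,0.49,0,0,0,1,-0.005,-0.002,0.495,0,0,0,1,-0.005,-0.002,0.495,0,0,0,1])

```text
t: 15.55
position: [0.5311, -0.1118, 0.024]
ee_rot: [[0.248, 0.969, 0.004], [0.969, -0.248, -0.001], [-0.0, 0.004, -1.0]]
wrist_force: [-10.8, 1.2, 37.9]
finger_gap: 0.013
gripper_force: 55.1
```

Run:
```python
from h import *
st()
```

```text
t 15.55 p [ 0.5311 -0.1118  0.024 ] yaw 75.66 F [-10.767    1.1676  37.939 ] gap 0.012955941269739856 gf 55.1122123003006 q [-16.3384  27.623  103.8491  -0.0097  48.2958  -1.9904]
```

carry_out(rows=[0,0,-0.05,0,0,0,1,0,0,-0.05,0,0,0,1,0,-0.006,-0.05,0,0,0,1,0,-0.006,-0.04,0,0,0,1,0,-0.006,-0.03,0,0,0,1,0,-0.006,-0.02,0,0,0,1,0,-0.006,-0.015,0,0,0,1,0,-0.006,-0.01,0,0,0,1,0,-0.006,-0.005,0,0,0,1,0,-0.006,-0.005,0,0,0,1])

```text
t: 16.8
position: [0.5292, -0.1113, 0.024]
ee_rot: [[0.248, 0.969, 0.002], [0.969, -0.248, -0.001], [-0.0, 0.002, -1.0]]
wrist_force: [-10.8, 3.0, 41.1]
finger_gap: 0.013
gripper_force: 55.5
```

Run:
```python
from h import *
s=st();c,im=snap("wrist","w8")
hsv=cv2.cvtColor(im,cv2.COLOR_RGB2HSV)
br=(hsv[...,0]>8)&(hsv[...,0]<30)&(hsv[...,1]>100)&(hsv[...,2]>40)
br[:,:250]=0;br[:,390:]=0
for uv,a,b in blobs(im,br,20): print(uv,a,s["ee_rot"].T@(onz(ray(c,uv,True),s["position"][2]+.028)-s["position"]))
```

```text
t 16.8 p [ 0.5292 -0.1113  0.024 ] yaw 75.66 F [-10.8331   3.0224  41.138 ] gap 0.012972260072226701 gf 55.46350836753845 q [-16.3468  27.5587 103.9959  -0.0141  48.3442  -1.9947]
[316.3 279.8] 290 [ 0.0008  0.0005 -0.028 ]
```

It stops at the same height both times, so the tray floor may be thicker and the cap already home. I'll check by triangulating the white nest tops' outer corners in w1 and w2.

Run:
```python
from h import *
import pickle
Q=[]
for i in(1,2):
    c,im=pickle.load(open(f"w{i}.pkl","rb"))
    m=((im.min(2)>135)).astype(np.uint8)
    m=cv2.morphologyEx(m,cv2.MORPH_CLOSE,np.ones((7,7)))
    cs=[k for k in cv2.findContours(m,cv2.RETR_EXTERNAL,cv2.CHAIN_APPROX_NONE)[0] if cv2.contourArea(k)>5000]
    for k in cs:
        p=cv2.approxPolyDP(k,12,True)[:,0]
        if cv2.pointPolygonTest(k,((290,140),(425,140))[i-1],False)>0: q=p; print(i,p.tolist(),cv2.contourArea(k))
    Q.append((c,q))
(c1,q1),(c2,q2)=Q
g=lambda c,q:[ (q[j],onz(ray(c,q[j],True),.022)) for j in range(len(q))]
for a,pa in g(c1,q1):
    b,pb=min(g(c2,q2),key=lambda t:np.linalg.norm(t[1]-pa)); print(a,b,*tri([ray(c1,a,True),ray(c2,b,True)]))
```

```text
1 [[360, 54], [203, 71], [224, 216], [367, 206]] 23064.0
2 [[346, 66], [355, 207], [485, 205], [489, 69]] 19529.5
[360  54] [489  69] [ 0.7084 -0.2635  0.0218] [0.6, 0.6]
[203  71] [346  66] [ 0.6918 -0.0437  0.0227] [0.3, 0.3]
[224 216] [355 207] [ 0.4808 -0.0618  0.0233] [7.1, 7.1]
[367 206] [485 205] [ 0.491  -0.279   0.0255] [0.6, 0.6]
```

The nest tops are at about z 0.023–0.024, so the pocket floor is at 0.014 and the cap is home. I'll relieve the pressure, release and lift.

carry_out(rows=[0,0,-0.02,0,0,0,1,0,0,-0.02,0,0,0,0.35,0,0,-0.02,0,0,0,0.35,0,0,-0.02,0,0,0,0.35,0,0,-0.15,0,0,0,0.35,0,0,-0.35,0,0,0,0.35,0,0,-0.6,0,0,0,0.35,0,0,-0.9,0,0,0,0.35,0,0,-0.9,0,0,0,0.35,0,0,-0.9,0,0,0,0.35])

```text
t: 18.1
position: [0.5288, -0.1112, 0.1987]
ee_rot: [[0.248, 0.969, -0.001], [0.969, -0.248, 0.0], [0.0, -0.001, -1.0]]
wrist_force: [0.5, 0.7, -1.1]
finger_gap: 0.0556
gripper_force: 0.0
```

Run:
```python
from h import *
s=st();c,im=snap("wrist","w9")
dots(c,im,.052)
goto((.5911,.14,.2),12.7)
```

```text
t 18.1 p [ 0.5288 -0.1112  0.1987] yaw 75.65 F [ 0.4936  0.7437 -1.0518] gap 0.05555941823846076 gf 0.0 q [-16.3493  15.826   92.1151  -0.0001  72.1001  -1.9978]
[559.4   6. ] 392 [0.8679 0.0369 0.052 ]
[578.4  38.5] 151 [ 0.8919 -0.0045  0.052 ]
[317.5 181.7] 69 [ 0.5306 -0.1108  0.052 ]
[570.3 262.1] 778 [ 0.8703 -0.3197  0.052 ]
shift [ 1.2937 -0.0061 -0.0113] turn [-0.0026  0.0015  1.0491]
```

The large cap is centred in its nest (dot 0.5 mm from nest centre). Now the small cap.

carry_out(rows=[1,0,0,0,0,0,0.35,1,0,0,0,0,0,0.35,1,0,0,0,0,0,0.35,1,0,0,0,0,0,0.35,1,0,0,0,0,0,0.35,1,0,0,0,0,0,0.35,1,0,0,0,0,0,0.35,1,0,0,0,0,0,0.35,1,0,0,0,0,0,0.35,1,0,0,0,0,0,0.35])

```text
t: 19.4
position: [0.5789, 0.0822, 0.1993]
ee_rot: [[0.248, 0.969, 0.0], [0.969, -0.248, 0.0], [0.0, 0.0, -1.0]]
wrist_force: [0.8, 0.4, 0.0]
finger_gap: 0.0556
gripper_force: 0.0
```

carry_out(rows=[0.29,0,0,0,0,1,0.35,0.29,0,0,0,0,1,0.35,0.29,0,0,0,0,1,0.35,0.29,0,0,0,0,1,0.35,0.29,0,0,0,0,1,0.35,0.29,0,0,0,0,1,0.35,0.29,0,0,0,0,1,0.35,0.29,0,0,0,0,1,0.35,0.29,0,0,0,0,1,0.35,0.29,0,0,0,0,1,0.35])

```text
t: 20.65
position: [0.5933, 0.1387, 0.1992]
ee_rot: [[0.963, 0.27, 0.0], [0.27, -0.963, 0.0], [0.0, 0.0, -1.0]]
wrist_force: [-0.2, -0.3, 0.2]
finger_gap: 0.0557
gripper_force: 0.0
```

Run:
```python
from h import *
import pickle
s=st();c,im=snap("wrist","w10");pickle.dump((c,im),open("w10.pkl","wb"))
dots(c,im,.046)
goto((.5911,.14,.1),12.7)
```

```text
t 20.65 p [0.5933 0.1387 0.1992] yaw 15.68 F [-0.2031 -0.2955  0.2179] gap 0.05572002456235668 gf 0.0 q [ 9.184  21.1476 83.7486 -0.0003 75.1016 83.5066]
[228.   6.] 364 [0.7464 0.2731 0.046 ]
[514.7  16.4] 1160 [ 0.8426 -0.0216  0.046 ]
[637.1 129.4] 71 [ 0.8207 -0.3162  0.046 ]
[314.8 182.8] 63 [0.5911 0.1398 0.046 ]
[487.3 278.7] 29 [ 0.5283 -0.116   0.046 ]
[607.2 338.8] 243 [ 0.4295 -0.6012  0.046 ]
shift [-0.0086 -0.0093  0.4961] turn [-0.     -0.      0.0495]
```

The small cap hasn't moved. I'll descend and grip.

carry_out(rows=[-0.009,-0.008,0.25,0,0,0.05,0.35,-0.009,-0.008,0.5,0,0,0.05,0.35,-0.009,-0.008,0.7,0,0,0.05,0.35,-0.009,-0.008,0.82,0,0,0.05,0.35,-0.009,-0.008,0.9,0,0,0.05,0.35,-0.009,-0.008,0.9,0,0,0.05,1,-0.009,-0.008,0.9,0,0,0.05,1,-0.009,-0.008,0.9,0,0,0.05,1,-0.009,-0.008,0.9,0,0,0.05,1,-0.009,-0.008,0.9,0,0,0.05,1])

```text
t: 21.95
position: [0.5923, 0.1399, 0.0206]
ee_rot: [[0.976, 0.219, 0.003], [0.219, -0.976, 0.0], [0.003, 0.0, -1.0]]
wrist_force: [-0.0, 0.3, 5.9]
finger_gap: 0.0126
gripper_force: 51.0
```

Run:
```python
from h import *
s=st()
goto((.5398,-.2218,.12))
```

```text
t 21.95 p [0.5923 0.1399 0.0206] yaw 12.65 F [-0.0476  0.2522  5.8831] gap 0.01262309180756827 gf 51.039501428604126 q [ 9.3146 31.6952 95.4101  0.0002 52.7265 86.6682]
shift [-0.6508  1.7073 -0.4988] turn [ 0.0002 -0.0028 -0.    ]
```

carry_out(rows=[0,0,-0.15,0,0,0,1,0,0,-0.35,0,0,0,1,0,0,-0.5,0,0,0,1,-0.06,0.15,-0.5,0,0,0,1,-0.12,0.35,-0.5,0,0,0,1,-0.2,0.55,-0.5,0,0,0,1,-0.25,0.75,-0.5,0,0,0,1,-0.25,0.75,-0.5,0,0,0,1,-0.25,0.75,-0.5,0,0,0,1,-0.25,0.75,-0.5,0,0,0,1])

```text
t: 23.2
position: [0.5749, -0.0165, 0.1191]
ee_rot: [[0.975, 0.22, -0.0], [0.22, -0.975, 0.0], [-0.0, -0.001, -1.0]]
wrist_force: [0.6, -0.5, -2.1]
finger_gap: 0.0127
gripper_force: 50.1
```

carry_out(rows=[-0.08,0.2,0,0,0,0,1,-0.16,0.4,0,0,0,0,1,-0.24,0.6,0,0,0,0,1,-0.32,0.8,0,0,0,0,1,-0.4,0.96,0,0,0,0,1,-0.4,0.96,0,0,0,0,1,-0.4,0.96,0,0,0,0,1,-0.4,0.96,0,0,0,0,1,-0.4,0.96,0,0,0,0,1,-0.4,0.96,0,0,0,0,1])

```text
t: 24.45
position: [0.5393, -0.2218, 0.1192]
ee_rot: [[0.976, 0.22, -0.0], [0.22, -0.976, 0.0], [-0.0, -0.0, -1.0]]
wrist_force: [-0.1, 0.6, -1.2]
finger_gap: 0.0127
gripper_force: 50.1
```

Run:
```python
from h import *
s=st();c,im=snap("wrist","w11")
hsv=cv2.cvtColor(im,cv2.COLOR_RGB2HSV)
br=(hsv[...,0]>8)&(hsv[...,0]<30)&(hsv[...,1]>100)&(hsv[...,2]>40)
br[:,:250]=0;br[:,390:]=0
for uv,a,b in blobs(im,br,20): print(uv,a,onz(ray(c,uv,True),s["position"][2]+.0254),s["ee_rot"].T@(onz(ray(c,uv,True),s["position"][2]+.0254)-s["position"]))
goto((.5398,-.2218,.0266),12.65)
```

```text
t 24.45 p [ 0.5393 -0.2218  0.1192] yaw 12.71 F [-0.0933  0.5891 -1.2373] gap 0.012698404926352672 gf 50.06488502025604 q [-26.5052  23.4132  92.9663   0.0019  63.623   50.7869]
[316.5 280. ] 277 [ 0.5387 -0.2219  0.1446] [-0.0006 -0.     -0.0254]
shift [ 0.0028 -0.0001  0.4632] turn [-0.     -0.      0.0007]
```

carry_out(rows=[0.005,0,0.15,0,0,0,1,0.005,0,0.3,0,0,0,1,0.005,0,0.36,0,0,0,1,0.005,0,0.4,0,0,0,1,0.005,0,0.42,0,0,0,1,0.005,0,0.44,0,0,0,1,0.005,0,0.455,0,0,0,1,0.005,0,0.465,0,0,0,1,0.005,0,0.475,0,0,0,1,0.005,0,0.475,0,0,0,1])

```text
t: 25.75
position: [0.5403, -0.2224, 0.0265]
ee_rot: [[0.976, 0.219, 0.001], [0.219, -0.976, -0.001], [0.001, 0.001, -1.0]]
wrist_force: [-3.7, 1.5, 13.9]
finger_gap: 0.0125
gripper_force: 52.0
```

Run:
```python
from h import *
st()
```

```text
t 25.75 p [ 0.5403 -0.2224  0.0265] yaw 12.65 F [-3.7353  1.534  13.8806] gap 0.012532011852368586 gf 52.01858460903168 q [-26.5108  29.855   98.2607  -0.0078  51.7996  50.8458]
```

It seated exactly at the predicted height. Release and lift.

carry_out(rows=[0,0,-0.012,0,0,0,1,0,0,-0.012,0,0,0,0.35,0,0,-0.012,0,0,0,0.35,0,0,-0.012,0,0,0,0.35,0,0,-0.15,0,0,0,0.35,0,0,-0.35,0,0,0,0.35,0,0,-0.6,0,0,0,0.35,0,0,-0.9,0,0,0,0.35,0,0,-0.9,0,0,0,0.35,0,0,-0.9,0,0,0,0.35])

```text
t: 27.0
position: [0.5398, -0.2221, 0.2041]
ee_rot: [[0.976, 0.219, -0.0], [0.219, -0.976, 0.0], [-0.0, -0.0, -1.0]]
wrist_force: [-0.0, -0.1, -1.6]
finger_gap: 0.0556
gripper_force: 0.0
```

Run:
```python
from h import *
import pickle
s=st();c,im=snap("wrist","w12");pickle.dump((c,im),open("w12.pkl","wb"))
dots(c,im,.052)
goto((.56,-.02,.3),0)
```

```text
t 27.0 p [ 0.5398 -0.2221  0.2041] yaw 12.65 F [-0.0239 -0.1024 -1.5659] gap 0.05563745512092732 gf 0.0 q [-26.5084  18.9339  86.5334  -0.0002  74.5374  50.8448]
[211.8 168. ] 67 [ 0.5308 -0.1113  0.052 ]
[317.  181.8] 66 [ 0.5395 -0.2226  0.052 ]
[479.3 272. ] 10 [ 0.4702 -0.4534  0.052 ]
[473.1 278.9] 14 [ 0.4589 -0.4488  0.052 ]
[481.9 289.2] 38 [ 0.445  -0.4717  0.052 ]
[491.6 289.9] 21 [ 0.4456 -0.4892  0.052 ]
[492.  304.8] 350 [ 0.421  -0.5046  0.052 ]
shift [ 0.3219 -0.9621 -0.4841] turn [-0.0012  0.0019  0.2108]
```

Both caps are home, with dots at (0.5395,-0.2226) and (0.5308,-0.1113). Now over to the switch.

carry_out(rows=[0.32,-0.96,-0.43,0,0,0.21,1,0.32,-0.96,-0.43,0,0,0.21,1,0.32,-0.96,-0.43,0,0,0.21,1,0.32,-0.96,-0.43,0,0,0.21,1,0.32,-0.96,-0.43,0,0,0.21,1,0.32,-0.96,-0.43,0,0,0.21,1,0.32,-0.96,-0.43,0,0,0.21,1,0.32,-0.96,-0.43,0,0,0.21,1,0.32,-0.96,-0.43,0,0,0.21,1,0.32,-0.96,-0.43,0,0,0.21,1])

```text
t: 28.3
position: [0.5605, -0.0213, 0.2902]
ee_rot: [[1.0, 0.0, 0.0], [0.0, -1.0, 0.0], [0.0, -0.0, -1.0]]
wrist_force: [0.0, 0.3, 0.6]
finger_gap: 0.0001
gripper_force: 0.0
```

Run:
```python
from h import *
import pickle
s=st();c,im=snap("wrist","w13");pickle.dump((c,im),open("w13.pkl","wb"))
dots(c,im,.052)
```

```text
t 28.3 p [ 0.5605 -0.0213  0.2902] yaw 0.01 F [0.0087 0.3192 0.6132] gap 5.429956030614328e-05 gf 0.0 q [-6.4879 13.8089 81.3926  0.001  84.7978 83.5031]
[509.1   1.5] 31 [ 0.8097 -0.2952  0.052 ]
[111.5  37. ] 164 [0.7586 0.2735 0.052 ]
[125.4  36. ] 169 [0.7547 0.2475 0.052 ]
[459.3 180.6] 31 [ 0.5397 -0.2225  0.052 ]
[383.8 185.9] 41 [ 0.5307 -0.1112  0.052 ]
[583.4 238.4] 124 [ 0.4323 -0.5379  0.052 ]
```

carry_out(rows=[0,-1,0,0,0,0,1,0,-1,0,0,0,0,1,0,-1,0,0,0,0,1,0,-1,0,0,0,0,1,0,-1,0,0,0,0,1,0,-1,0,0,0,0,1,0,-1,0,0,0,0,1,0,-1,0,0,0,0,1,0,-1,0,0,0,0,1,0,-1,0,0,0,0,1])

```text
t: 29.6
position: [0.5604, 0.1788, 0.2902]
ee_rot: [[1.0, 0.0, 0.0], [0.0, -1.0, 0.0], [0.0, -0.0, -1.0]]
wrist_force: [0.2, 0.5, 0.1]
finger_gap: 0.0001
gripper_force: 0.0
```

carry_out(rows=[-0.3,-0.7,0,0,0,0,1,-0.3,-0.7,0,0,0,0,1,-0.3,-0.7,0,0,0,0,1,-0.3,-0.7,0,0,0,0,1,-0.3,-0.7,0,0,0,0,1,-0.3,-0.7,0,0,0,0,1,-0.3,-0.7,0,0,0,0,1,-0.3,-0.7,0,0,0,0,1,-0.3,-0.7,0,0,0,0,1,-0.3,-0.7,0,0,0,0,1])

```text
t: 30.85
position: [0.5003, 0.319, 0.2902]
ee_rot: [[1.0, 0.001, -0.0], [0.001, -1.0, 0.0], [-0.0, -0.0, -1.0]]
wrist_force: [0.2, 0.0, 1.4]
finger_gap: -0.0004
gripper_force: 0.0
```

Run:
```python
from h import *
import pickle
s=st();c,im=snap("wrist","w14");pickle.dump((c,im),open("w14.pkl","wb"))
c3,i3=pickle.load(open("w3.pkl","rb"))
# region expected: world window
f=200/np.tan(np.radians(c["vertical_fov"]/2))
def proj(c,P):
    q=np.linalg.inv(c["cam_to_world"])@np.r_[P,1]; r=np.arctan2(np.hypot(q[0],q[1]),q[2]); a=np.arctan2(q[1],q[0]); return np.array([c["cx"]+f*r*np.cos(a),c["cy"]+f*r*np.sin(a)])
uv=proj(c,(.49,.44,.05)).astype(int);print(uv)
x,y=max(uv[0]-70,0),max(uv[1]-70,0)
A=cv2.resize(im[y:y+140,x:x+140],(560,560),interpolation=cv2.INTER_CUBIC)
B=cv2.resize(i3[150:240,90:195],(0,0),fx=2.2,fy=2.2,interpolation=cv2.INTER_CUBIC)
B=cv2.copyMakeBorder(B,0,560-B.shape[0],0,0,cv2.BORDER_CONSTANT)
print(x,y); cv2.imwrite("pics/sw.png",np.clip(np.hstack([A,B])[:,:,::-1]*1.6,0,255))
```

```text
t 30.85 p [0.5003 0.319  0.2902] yaw 0.04 F [0.2086 0.048  1.4057] gap -0.00044294738051541807 gf 0.0 q [ 28.4431  16.5342  77.5284   0.0008  85.938  118.4055]
[226 171]
156 101[ WARN:0@0.362] global loadsave.cpp:1063 imwrite_ Unsupported depth image for selected encoder is fallbacked to CV_8U.
```

View pics/sw.png

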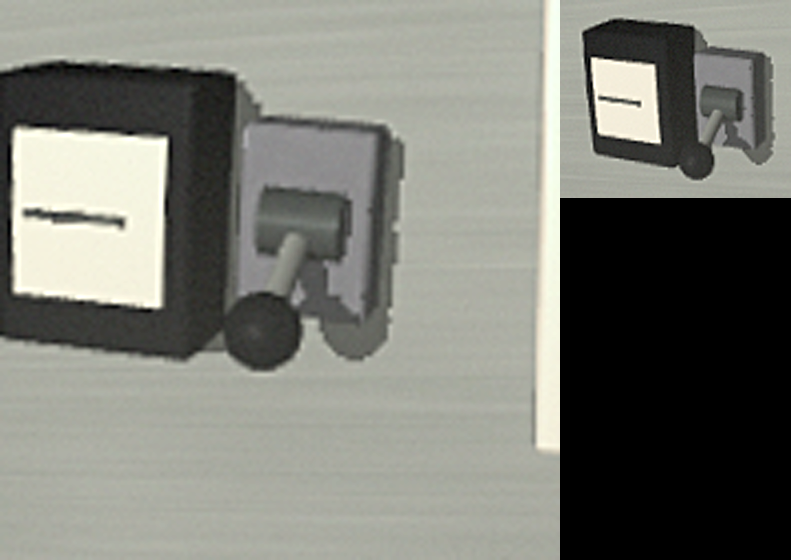

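The ball is at (221.8,183.5) in w14 and (152.3,222.7) in w3. The lever leans toward the robot, so it's off. The hinge is at (232,156).

Run:
```python
from h import *
import pickle
c,im=pickle.load(open("w14.pkl","rb"));c3,_=pickle.load(open("w3.pkl","rb"))
b,r=tri([ray(c,(221.75,183.5),True),ray(c3,(152.3,222.7),True)]);print("ball",b,r)
g=lambda u,v,z:onz(ray(c,(156+u/4,101+v/4),True),z)[:2]
p,q=g(370,320,.025),g(388,125,.025);print(p,q,np.degrees(np.arctan2(*(q-p)[::-1])),"hinge",g(303,222,.028))
p,q=g(165,308,.045),g(168,136,.045);print("meter",np.degrees(np.arctan2(*(q-p)[::-1])))
goto((b[0]-.06,b[1],.037))
w9=None
```

```text
ball [0.4785 0.4427 0.0673] [0.0, 0.0]
[0.4698 0.416 ] [0.5392 0.4061] -8.178492283115885 hinge [0.5065 0.4375]
meter -6.451372227382842
shift [-0.4084 -0.6186  1.2661] turn [-0. -0.  0.]
```

carry_out(rows=[-0.41,-0.655,0.5,0,0,0.12,1,-0.41,-0.655,0.5,0,0,0.12,1,-0.41,-0.655,0.5,0,0,0.12,1,-0.41,-0.655,0.5,0,0,0.12,1,-0.41,-0.655,0.5,0,0,0.12,1,-0.41,-0.655,0.5,0,0,0.12,1,-0.41,-0.655,0.5,0,0,0.12,1,-0.41,-0.655,0.5,0,0,0.12,1,-0.41,-0.655,0.5,0,0,0.12,1,-0.41,-0.655,0.5,0,0,0.12,1])

```text
t: 32.15
position: [0.4182, 0.4499, 0.1903]
ee_rot: [[0.992, -0.125, 0.0], [-0.125, -0.992, 0.0], [0.0, -0.0, -1.0]]
wrist_force: [-0.1, 0.2, -0.2]
finger_gap: 0.0
gripper_force: 0.0
```

carry_out(rows=[0,0,0.15,0,0,0,1,0,0,0.3,0,0,0,1,0,0,0.45,0,0,0,1,0,0,0.6,0,0,0,1,0,0,0.7,0,0,0,1,0,0,0.765,0,0,0,1,0,0,0.765,0,0,0,1,0,0,0.765,0,0,0,1,0,0,0.765,0,0,0,1,0,0,0.765,0,0,0,1])

```text
t: 33.4
position: [0.4185, 0.4504, 0.038]
ee_rot: [[0.992, -0.124, 0.001], [-0.124, -0.992, 0.001], [0.001, -0.001, -1.0]]
wrist_force: [0.6, 0.3, -1.0]
finger_gap: -0.0
gripper_force: 0.0
```

carry_out(rows=[0.05,0,0,0,0,0,1,0.1,0,0,0,0,0,1,0.15,0,0,0,0,0,1,0.2,0,0,0,0,0,1,0.25,0,0,0,0,0,1,0.3,0,0,0,0,0,1,0.35,0,0,0,0,0,1,0.4,0,0,0,0,0,1,0.44,0,0,0,0,0,1,0.44,0,0,0,0,0,1])

```text
t: 34.65
position: [0.5049, 0.4388, 0.0368]
ee_rot: [[0.992, -0.125, -0.002], [-0.125, -0.992, -0.0], [-0.002, 0.001, -1.0]]
wrist_force: [-3.2, 0.4, 1.2]
finger_gap: -0.0
gripper_force: 1.7
```

Run:
```python
from h import *
s=st(); snap("scene","s15"); snap("top","t15")
```

```text
t 34.65 p [0.5049 0.4388 0.0368] yaw -7.19 F [-3.2113  0.3644  1.1922] gap -1.764597143918354e-05 gf 1.7269370332360268 q [ 37.3448  34.3721  86.1621   0.072   59.5775 134.5012]
```

The lever is moving (3 N), so I'll push a little more until the stop shows.

carry_out(rows=[0.01,0,0,0,0,0,1,0.02,0,0,0,0,0,1,0.02,0,0,0,0,0,1,0.03,0,0,0,0,0,1,0.03,0,0,0,0,0,1,0.03,0,0,0,0,0,1,0.03,0,0,0,0,0,1,0.03,0,0,0,0,0,1,0.03,0,0,0,0,0,1,0.03,0,0,0,0,0,1])

```text
t: 36.0
position: [0.5054, 0.4386, 0.0366]
ee_rot: [[0.992, -0.125, -0.01], [-0.125, -0.992, -0.001], [-0.01, 0.002, -1.0]]
wrist_force: [-13.9, 4.2, 3.9]
finger_gap: -0.0001
gripper_force: 7.2
```

It's at the stop, 14 N with no motion. Back off, lift and check.

carry_out(rows=[-0.1,0,0,0,0,0,1,-0.2,0,0,0,0,0,1,-0.25,0,0,0,0,0,1,-0.25,0,-0.3,0,0,0,1,-0.25,0,-0.6,0,0,0,1,-0.25,0,-0.9,0,0,0,1,-0.25,0,-1,0,0,0,1,-0.25,0,-1,0,0,0,1,-0.25,0,-1,0,0,0,1,-0.25,0,-1,0,0,0,1])

```text
t: 37.25
position: [0.4609, 0.4437, 0.2349]
ee_rot: [[0.992, -0.125, -0.003], [-0.125, -0.992, -0.003], [-0.003, 0.003, -1.0]]
wrist_force: [0.2, 0.4, 0.2]
finger_gap: -0.0
gripper_force: 0.0
```

```bash
cat >> h.py <<'E'
def proj(c,P):
    f=200/np.tan(np.radians(c["vertical_fov"]/2))
    q=np.linalg.inv(c["cam_to_world"])@np.r_[P,1]; r=np.arctan2(np.hypot(q[0],q[1]),q[2]); a=np.arctan2(q[1],q[0]); return np.array([c["cx"]+f*r*np.cos(a),c["cy"]+f*r*np.sin(a)])
def swcheck(c,im):
    b=np.array([.4785,.4427,.069]); 
    for k,P in(("off",b),("on",b+.0525*np.array([.992,-.125,0]))):
        u=proj(c,P); print(k,u,"patch mean",im[int(u[1])-3:int(u[1])+4,int(u[0])-3:int(u[0])+4].mean() if 0<u[1]<390 and 0<u[0]<630 else None)
E
python3 - <<'E'
from h import *
s=st();c,im=snap("wrist","w16");swcheck(c,im)
hsv=im.max(2)<45
for uv,a,b in blobs(im,hsv,60):
    if uv[1]<235: print(uv,a,b)
E
```

```text
t 37.25 p [0.4609 0.4437 0.2349] yaw -7.16 F [0.2261 0.3555 0.1743] gap -3.028670534189491e-05 gf 0.0 q [ 40.1324  22.2849  76.5925  -0.0059  81.3476 137.2907]
off [315.1769 161.4289] patch mean 95.76190476190476
on [315.1473 111.4775] patch mean 40.06802721088435
[589.8  44.6] 368 [580   0  18 109]
[617.2  40.7] 462 [609  16  17  50]
[618.5 103.5] 105 [615  85  11  37]
[251.5 125.5] 2197 [215  90  73  87]
[628.  104.5] 147 [622  97  18  18]
[315.6 111.7] 496 [303  99  26  29]
```

The ball is exactly at its "on" place (315.6,111.7). Now to the probe.

carry_out(rows=[0.27,0.97,-0.3,0,0,-0.12,0,0.27,0.97,-0.3,0,0,-0.12,0,0.27,0.97,-0.3,0,0,-0.12,0,0.27,0.97,-0.3,0,0,-0.12,0,0.27,0.97,-0.3,0,0,-0.12,0,0.27,0.97,-0.3,0,0,-0.12,0,0.27,0.97,-0.3,0,0,-0.12,0,0.27,0.97,-0.3,0,0,-0.12,0,0.27,0.97,-0.3,0,0,-0.12,0,0.27,0.97,-0.3,0,0,-0.12,0])

```text
t: 38.55
position: [0.4911, 0.2456, 0.2971]
ee_rot: [[1.0, 0.001, -0.0], [0.001, -1.0, 0.0], [-0.0, -0.0, -1.0]]
wrist_force: [-0.2, -0.2, -0.2]
finger_gap: 0.0855
gripper_force: 0.0
```

carry_out(rows=[0,1,0,0,0,0,0,0,1,0,0,0,0,0,0,1,0,0,0,0,0,0,1,0,0,0,0,0,0,1,0,0,0,0,0,0,1,0,0,0,0,0,0,1,0,0,0,0,0,0,1,0,0,0,0,0,0,1,0,0,0,0,0,0,1,0,0,0,0,0])

```text
t: 39.8
position: [0.4913, 0.0456, 0.2972]
ee_rot: [[1.0, 0.001, -0.0], [0.001, -1.0, 0.0], [-0.0, -0.0, -1.0]]
wrist_force: [-0.3, 0.4, -0.5]
finger_gap: 0.0853
gripper_force: 0.0
```

carry_out(rows=[0,1,0,0,0,0,0,0,1,0,0,0,0,0,0,1,0,0,0,0,0,0,1,0,0,0,0,0,0,1,0,0,0,0,0,0,1,0,0,0,0,0,0,1,0,0,0,0,0,0,1,0,0,0,0,0,0,1,0,0,0,0,0,0,1,0,0,0,0,0])

```text
t: 41.05
position: [0.4915, -0.1544, 0.2973]
ee_rot: [[1.0, 0.001, 0.0], [0.001, -1.0, -0.0], [0.0, 0.0, -1.0]]
wrist_force: [-0.4, -0.5, 0.2]
finger_gap: 0.0849
gripper_force: 0.0
```

carry_out(rows=[0,1,0,0,0,0,0,0,1,0,0,0,0,0,0,1,0,0,0,0,0,0,1,0,0,0,0,0,0,1,0,0,0,0,0,0,1,0,0,0,0,0,0,1,0,0,0,0,0,0,1,0,0,0,0,0,0,1,0,0,0,0,0,0,1,0,0,0,0,0])

```text
t: 42.3
position: [0.4918, -0.3544, 0.2973]
ee_rot: [[1.0, 0.001, 0.0], [0.001, -1.0, -0.0], [0.0, 0.0, -1.0]]
wrist_force: [0.5, 0.6, -0.8]
finger_gap: 0.0856
gripper_force: 0.0
```

Run:
```python
from h import *
import pickle
s=st();c,im=snap("wrist","w17");pickle.dump((c,im),open("w17.pkl","wb"))
hsv=cv2.cvtColor(im,cv2.COLOR_RGB2HSV)
m=((hsv[...,0]<18)&(hsv[...,1]>130)&(hsv[...,2]>60)).astype(np.uint8)
for uv,a,b in blobs(im,m,60): print(uv,a,b,onz(ray(c,uv,True),.15))
v=hsv[...,2]
for uv,a,b in blobs(im,m,60):
    print([int(v[y,x]) for y in range(b[1],b[1]+b[3],6) for x in range(b[0],b[0]+b[2],6) if m[y,x]])
```

```text
t 42.3 p [ 0.4918 -0.3544  0.2973] yaw 0.07 F [ 0.4955  0.5636 -0.7629] gap 0.08562271551685807 gf 0.0 q [-39.7719  17.4214  75.2392   0.0002  87.3294  50.1579]
[ 7.7 44.6] 216 [ 0 36 18 21] [0.7082 0.0875 0.15  ]
[366.3 182. ] 821 [350 163  33  39] [ 0.4927 -0.4049  0.15  ]
[109, 171, 68, 171, 64, 185, 168]
[77, 106, 105, 104, 105, 105, 107, 108, 103, 151, 163, 162, 163, 163, 163, 163, 163, 163, 162, 163, 148, 163]
```

Run:
```python
from h import *
import pickle
rays=[]
for n,roi,th in(("w17",(340,400),135),("w1",(440,510),None),("w2",(540,600),None)):
    c,im=pickle.load(open(n+".pkl","rb")); hsv=cv2.cvtColor(im,cv2.COLOR_RGB2HSV)
    m=((hsv[...,0]<18)&(hsv[...,1]>130)&(hsv[...,2]>60)); m[:,:roi[0]]=0; m[:,roi[1]:]=0
    v=hsv[...,2]; t=(m&(v>135)).astype(np.uint8); t=cv2.morphologyEx(t,cv2.MORPH_OPEN,np.ones((2,2)))
    B=max(blobs(im,t,20),key=lambda b:b[1]);print(n,B)
    k=max(cv2.findContours(t,0,1)[0],key=cv2.contourArea)
    r=ray(c,B[0],True);rays.append(r)
    box=cv2.boxPoints(cv2.minAreaRect(k)); P=[onz(ray(c,p,True),.153)[:2] for p in box]
    for i in range(4):
        d=P[(i+1)%4]-P[i]; print("  ",P[i],round(np.linalg.norm(d)*1e3,1),np.degrees(np.arctan2(d[1],d[0])).round(1))
print(tri(rays));print([onz(r,.153)[:2] for r in rays])
```

```text
w17 (array([370.5, 189.8]), 451, array([358, 178,  26,  25], dtype=int32))
   [ 0.492  -0.3948] 22.4 -70.5
   [ 0.4995 -0.4159] 22.5 -158.5
   [ 0.4786 -0.4242] 23.0 109.5
   [ 0.4709 -0.4025] 22.5 20.2
w1 (array([484.5, 245.3]), 246, array([477, 236,  16,  20], dtype=int32))
   [ 0.4985 -0.3944] 22.3 -92.5
   [ 0.4976 -0.4167] 27.6 -165.1
   [ 0.4709 -0.4238] 23.2 86.1
   [ 0.4725 -0.4006] 26.8 13.4
w2 (array([587.3, 237.4]), 112, array([583, 230,  10,  16], dtype=int32))
   [ 0.4982 -0.3916] 24.2 -93.0
   [ 0.4969 -0.4158] 29.1 -153.2
   [ 0.4709 -0.4289] 25.4 85.5
   [ 0.473  -0.4036] 27.9 25.4
(array([ 0.4852, -0.4091,  0.1527]), [0.2, 0.3, 0.2])
[array([ 0.4854, -0.4092]), array([ 0.4854, -0.4085]), array([ 0.4852, -0.4089])]
```

The probe's top is triangulated at (0.4852,-0.4091,0.153) with yaw ≈20.5°.

carry_out(rows=[-0.032,0.273,0.1,0,0,-0.342,0,-0.032,0.273,0.1,0,0,-0.342,0,-0.032,0.273,0.1,0,0,-0.342,0,-0.032,0.273,0.1,0,0,-0.342,0,-0.032,0.273,0.1,0,0,-0.342,0,-0.032,0.273,0.1,0,0,-0.342,0,-0.032,0.273,0.1,0,0,-0.342,0,-0.032,0.273,0.1,0,0,-0.342,0,-0.032,0.273,0.1,0,0,-0.342,0,-0.032,0.273,0.1,0,0,-0.342,0])

```text
t: 43.6
position: [0.4853, -0.4093, 0.2772]
ee_rot: [[0.936, 0.351, -0.0], [0.351, -0.936, 0.0], [-0.0, -0.0, -1.0]]
wrist_force: [-0.0, -0.4, 0.1]
finger_gap: 0.0852
gripper_force: 0.0
```

Run:
```python
from h import *
import pickle
s=st();c,im=snap("wrist","w18");pickle.dump((c,im),open("w18.pkl","wb"))
hsv=cv2.cvtColor(im,cv2.COLOR_RGB2HSV)
t=((hsv[...,0]<18)&(hsv[...,1]>130)&(hsv[...,2]>135)).astype(np.uint8);t[:,:250]=0;t[:,400:]=0
k=max(cv2.findContours(t,0,1)[0],key=cv2.contourArea);M=cv2.moments(k);uv=(M["m10"]/M["m00"],M["m01"]/M["m00"])
print(uv,onz(ray(c,uv,True),.153),cv2.contourArea(k))
P=[onz(ray(c,p,True),.153)[:2] for p in cv2.boxPoints(cv2.minAreaRect(k))]
for i in range(4):
    d=P[(i+1)%4]-P[i]; print("  ",P[i],round(np.linalg.norm(d)*1e3,1),np.degrees(np.arctan2(d[1],d[0])).round(1))
goto((.4853,-.409,.092),20.5)
```

```text
t 43.6 p [ 0.4853 -0.4093  0.2772] yaw 20.56 F [-0.0243 -0.3833  0.1388] gap 0.08517851968330367 gf 0.0 q [-43.9564  20.4054  73.5487  -0.0002  86.0499  25.4853]
(315.927115716753, 188.0238341968912) [ 0.4864 -0.4084  0.153 ] 482.5
   [ 0.4926 -0.3943] 21.3 -69.5
   [ 0.5001 -0.4143] 21.5 -158.9
   [ 0.48  -0.422] 21.8 110.5
   [ 0.4723 -0.4016] 21.6 19.9
shift [ 0.0005 -0.0015  0.9259] turn [-0.     0.     0.001]
```

carry_out(rows=[0,0,0.25,0,0,0,0.35,0,0,0.5,0,0,0,0.35,0,0,0.7,0,0,0,0.35,0,0,0.85,0,0,0,0.35,0,0,0.925,0,0,0,0.35,0,0,0.925,0,0,0,1,0,0,0.925,0,0,0,1,0,0,0.925,0,0,0,1,0,0,0.925,0,0,0,1,0,0,0.925,0,0,0,1], squeeze=70)

```text
t: 44.9
position: [0.4859, -0.4098, 0.0934]
ee_rot: [[0.936, 0.351, 0.001], [0.351, -0.936, -0.001], [0.001, 0.002, -1.0]]
wrist_force: [-0.8, 0.4, 4.4]
finger_gap: 0.0231
gripper_force: 69.3
```

carry_out(rows=[0,0,-0.1,0,0,0,1,0,0,-0.2,0,0,0,1,0,0,-0.3,0,0,0,1,0,0,-0.4,0,0,0,1,0,0,-0.5,0,0,0,1,0,0,-0.6,0,0,0,1,0,0,-0.7,0,0,0,1,0,0,-0.7,0,0,0,1,0,0,-0.7,0,0,0,1,0,0,-0.7,0,0,0,1])

```text
t: 46.15
position: [0.4847, -0.4087, 0.2308]
ee_rot: [[0.936, 0.351, -0.002], [0.351, -0.936, 0.002], [-0.001, -0.002, -1.0]]
wrist_force: [-1.0, 0.2, -1.4]
finger_gap: 0.0231
gripper_force: 68.8
```

Run:
```python
from h import *
s=st();c,im=snap("wrist","w19")
a=im[100:400,170:470,::-1]
cs,si=snap("scene","s19")
u=[]
cv2.imwrite("pics/p19.png",np.hstack([cv2.resize(a,(400,400)),cv2.resize(si[30:130,190:290,::-1],(400,400),interpolation=cv2.INTER_CUBIC)]))
goto((.5397,-.2224,.25),20.5)
```

```text
t 46.15 p [ 0.4847 -0.4087  0.2308] yaw 20.57 F [-0.9693  0.2192 -1.3607] gap 0.023064758605829152 gf 68.763188123703 q [-43.9532  21.92    77.7841  -0.0018  80.4405  25.4801]
shift [ 0.584  -0.777  -0.0936] turn [-0.0017  0.0008  0.0011]
```

View pics/p19.png

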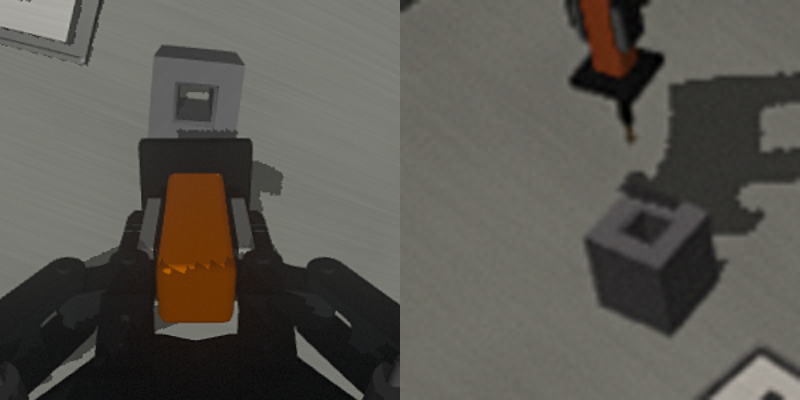

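The probe is held upright and clear of the stand, with its tip at about (247.5,65) in the scene view. I'll check that, and triangulate the dot heights in the nests.

Run:
```python
from h import *
import pickle
c=manip.get_calibration("scene"); print("tip",onz(ray(c,(247.5,65)),.1524))
a,_=pickle.load(open("w12.pkl","rb"));b,_=pickle.load(open("w13.pkl","rb"))
print("small",tri([ray(a,(317.,181.8),True),ray(b,(459.3,180.6),True)]))
print("large",tri([ray(a,(211.8,168.),True),ray(b,(383.8,185.9),True)]))
s=manip.state();w=manip.get_calibration("wrist");im=cv2.imread("pics/w19.png")[:,:,::-1]
hsv=cv2.cvtColor(np.ascontiguousarray(im),cv2.COLOR_RGB2HSV)
goto((.5397,-.2224,.2308))
```

```text
tip [ 0.4836 -0.4104  0.1524]
small (array([ 0.5396, -0.2226,  0.0518]), [0.1, 0.1])
large (array([ 0.5307, -0.1112,  0.0517]), [0.1, 0.1])
shift [ 0.5841 -0.7769  0.0024] turn [-0.0017  0.0008 -0.    ]
```

carry_out(rows=[0.12,-0.15,0,0,0,0,1,0.24,-0.3,0,0,0,0,1,0.36,-0.45,0,0,0,0,1,0.48,-0.6,0,0,0,0,1,0.584,-0.777,0,0,0,0,1,0.584,-0.777,0,0,0,0,1,0.584,-0.777,0,0,0,0,1,0.584,-0.777,0,0,0,0,1,0.584,-0.777,0,0,0,0,1,0.584,-0.777,0,0,0,0,1])

```text
t: 47.5
position: [0.5399, -0.2235, 0.2321]
ee_rot: [[0.937, 0.35, -0.0], [0.35, -0.937, -0.0], [-0.0, -0.0, -1.0]]
wrist_force: [0.3, -0.3, -0.6]
finger_gap: 0.023
gripper_force: 68.8
```

Run:
```python
from h import *
st()
for n in("scene","top"):
    c,im=snap(n,n+"20"); hsv=cv2.cvtColor(im,cv2.COLOR_RGB2HSV)
    m=(hsv[...,0]>8)&(hsv[...,0]<30)&(hsv[...,1]>90)&(hsv[...,2]>40)
    z=.1524-.01
    for uv,a,b in blobs(im,m,2):
        p=onz(ray(c,uv),z)
        if np.linalg.norm(p[:2]-[.54,-.222])<.06: print(n,uv,a,p)
```

```text
t 47.5 p [ 0.5399 -0.2235  0.2321] yaw 20.51 F [ 0.2632 -0.2661 -0.6005] gap 0.023002729154075925 gf 68.82924199104309 q [-26.6218  17.7909  84.0499  -0.0041  78.1645  42.8723]
scene [276.  105.5] 4 [ 0.5286 -0.2394  0.1424]
top [435. 228.] 5 [ 0.5363 -0.2464  0.1424]
top [415.6 232. ] 16 [ 0.5273 -0.1984  0.1424]
```

Run:
```python
from h import *
def pp(c,P):
    f=200/np.tan(np.radians(c["vertical_fov"]/2)); q=np.linalg.inv(c["cam_to_world"])@np.r_[P,1]; return np.round([c["cx"]+f*q[0]/q[2],c["cy"]+f*q[1]/q[2]],1)
for n in("scene","top"):
    c=manip.get_calibration(n)
    print(n,"tip",pp(c,(.5399,-.2235,.1537)),"pinmid",pp(c,(.5399,-.2235,.1637)),"dot",pp(c,(.5396,-.2226,.0518)))
im=cv2.imread("pics/scene20.png"); f=im[85:125,262:300]
hsv=cv2.cvtColor(f,cv2.COLOR_BGR2HSV)
for y in range(0,40,2): print(85+y,''.join('B' if (8<h<30 and s>70 and v>40) else ('#' if v<45 else '.') for h,s,v in hsv[y]))
```

```text
scene tip [276.5 107.8] pinmid [276.2 105.2] dot [280.1 132.3]
top tip [426.8 226. ] pinmid [428.  225.4] dot [415.7 231.5]
85 ....##BBBBBBBB..#######..#............
87 ..####BBBB.BBBBBBB########............
89 ######.BBBBBB.BB.########.............
91 ########.BBBBBB.#######...............
93 ######################................
95 #####################.................
97 ###################...................
99 #######.....#####.....................
101 ######......####......................
103 #####........##.......................
105 ###...........B.......................
107 #.............B.......................
109 ......................................
111 ......................................
113 ......................................
115 ......................................
117 ................#####.................
119 ................#...#####.............
121 .......................####...........
123 ..........................####........
```

The pin appears at (276,105.5) against the expected (276.2,105.2), so the tip is where I computed it. Pressing the small cap.

carry_out(rows=[0,-0.005,0.12,0,0,0,1,0,-0.005,0.24,0,0,0,1,0,-0.005,0.34,0,0,0,1,0,-0.005,0.42,0,0,0,1,0,-0.005,0.46,0,0,0,1,0,-0.005,0.48,0,0,0,1,0,-0.005,0.49,0,0,0,1,0,-0.005,0.49,0,0,0,1,0,-0.005,0.49,0,0,0,1,0,-0.005,0.49,0,0,0,1])

```text
t: 48.85
position: [0.54, -0.2219, 0.1346]
ee_rot: [[0.936, 0.351, 0.001], [0.351, -0.936, -0.0], [0.001, 0.0, -1.0]]
wrist_force: [0.6, -0.6, -2.5]
finger_gap: 0.023
gripper_force: 68.8
```

Run:
```python
from h import *
st()
c=manip.get_calibration("scene");im=manip.grab_frame("scene");hsv=cv2.cvtColor(im[110:150,262:302],cv2.COLOR_RGB2HSV)
for y in range(0,40,1): print(110+y,''.join('B' if (8<h<30 and s>70 and v>40) else ('#' if v<45 else '.') for h,s,v in hsv[y]))
```

```text
t 48.85 p [ 0.54   -0.2219  0.1346] yaw 20.57 F [ 0.5809 -0.6193 -2.4597] gap 0.023004509884387184 gf 68.84936213493347 q [-26.4874  22.5238  91.8683   0.003   65.5674  42.9436]
110 .........B.BBBBB...#####................
111 ..........BBBB.BB..######...............
112 .........#.BBBBBB...########............
113 .........#.BBBBBBB..B#######............
114 ........##.BBBBBBB.BB#######............
115 .......###...BBBBB..########............
116 .......####BBBBBBB.B#######.............
117 ......#####..B.BBB.#######..............
118 .....#########BB..B#######..............
119 .....############B#######...............
120 .....#####################..............
121 ......#####################.............
122 ........###############..####...........
123 .........#############....####..........
124 .........#.....######.......###.........
125 ................#####........####.......
126 ................###............###......
127 ......#.........####............####....
128 .....#...........####.............####..
129 .................BB####............#####
130 .................B
[... 177 characters left out ...]
...######................
135 ..................#######...............
136 .................#########..............
137 ............##..###########.............
138 ............#########.#####.............
139 ............########.....##.............
140 ............#######......##.............
141 ............######......##..............
142 .............#####....###...............
143 ..............##########................
144 ................#####...................
145 ........................................
146 ........................................
147 ........................................
148 ........................................
149 ........................................
```

The pin lines up with the dot, 4–5 mm above it. Press for about a second, then lift.

carry_out(rows=[0,0,0.02,0,0,0,1,0,0,0.046,0,0,0,1,0,0,0.046,0,0,0,1,0,0,0.046,0,0,0,1,0,0,0.046,0,0,0,1,0,0,0.046,0,0,0,1,0,0,0.046,0,0,0,1,0,0,0.046,0,0,0,1,0,0,0.046,0,0,0,1,0,0,0.046,0,0,0,1])

```text
t: 50.15
position: [0.5398, -0.2219, 0.125]
ee_rot: [[0.936, 0.351, 0.0], [0.351, -0.936, -0.0], [0.0, 0.0, -1.0]]
wrist_force: [1.3, -0.6, 1.1]
finger_gap: 0.0231
gripper_force: 69.3
```

Run:
```python
from h import *
st()
goto((.5307,-.1112,.2))
c=manip.get_calibration("scene");im=manip.grab_frame("scene");hsv=cv2.cvtColor(im[118:140,262:302],cv2.COLOR_RGB2HSV)
for y in range(0,22,1): print(118+y,''.join('B' if (8<h<30 and s>70 and v>40) else ('#' if v<45 else '.') for h,s,v in hsv[y]))
```

```text
t 50.15 p [ 0.5398 -0.2219  0.125 ] yaw 20.57 F [ 1.2703 -0.575   1.0928] gap 0.023084290631531307 gf 69.2519760131836 q [-26.4902  23.0928  92.5207  -0.0001  64.3791  42.9438]
shift [ 0.1519 -0.534  -0.3749] turn [ 0.0001 -0.0001 -0.    ]
118 .......####.BBBBBB.B#######.............
119 .......####B..BBBBB.#######.............
120 ......#######.BBBBB########.............
121 .....###########BBB########.............
122 .....#######################............
123 ......##################..####..........
124 ........###############.....###.........
125 .............#########.......####.......
126 ...............#######.........###......
127 ......#.........#####...........#####...
128 .....#..........#####.............###...
129 .................######............#####
130 .................######..............###
131 ................BBBB####..............##
132 #...............BBBB####................
133 ...............#BBB#####................
134 .............##.########................
135 ............##....#######...............
136 .............#...#########..............
137 ............##..###########.............
138 ............###############.............
139 ............########..#####.............
```

Contact is about 2 N (net change) with the pin pushed in roughly 5 mm, for about a second. Now the large cap.

carry_out(rows=[0,0,-0.1,0,0,0,1,0,0,-0.25,0,0,0,1,0,0,-0.375,0,0,0,1,0.05,-0.15,-0.375,0,0,0,1,0.1,-0.3,-0.375,0,0,0,1,0.152,-0.45,-0.375,0,0,0,1,0.152,-0.534,-0.375,0,0,0,1,0.152,-0.534,-0.375,0,0,0,1,0.152,-0.534,-0.375,0,0,0,1,0.152,-0.534,-0.375,0,0,0,1])

```text
t: 51.45
position: [0.5309, -0.1122, 0.2]
ee_rot: [[0.937, 0.35, 0.0], [0.35, -0.937, -0.0], [0.0, 0.001, -1.0]]
wrist_force: [0.7, -0.4, -0.1]
finger_gap: 0.0232
gripper_force: 69.0
```

carry_out(rows=[0,0,0.1,0,0,0,1,0,0,0.2,0,0,0,1,0,0,0.27,0,0,0,1,0,0,0.31,0,0,0,1,0,0,0.33,0,0,0,1,0,0,0.33,0,0,0,1,0,0,0.33,0,0,0,1,0,0,0.33,0,0,0,1,0,0,0.33,0,0,0,1,0,0,0.33,0,0,0,1])

```text
t: 52.7
position: [0.5308, -0.1112, 0.1342]
ee_rot: [[0.936, 0.351, 0.0], [0.351, -0.936, -0.0], [0.0, 0.0, -1.0]]
wrist_force: [0.0, 1.0, -0.7]
finger_gap: 0.0232
gripper_force: 69.0
```

Run:
```python
from h import *
st()
goto((.5307,-.1112,.1256))
c=manip.get_calibration("scene");im=manip.grab_frame("scene")
def pp(c,P):
    f=200/np.tan(np.radians(c["vertical_fov"]/2)); q=np.linalg.inv(c["cam_to_world"])@np.r_[P,1]; return np.array([c["cx"]+f*q[0]/q[2],c["cy"]+f*q[1]/q[2]])
u=pp(c,(.5307,-.1112,.0518));print(u);x,y=u.astype(int)
hsv=cv2.cvtColor(im[y-14:y+8,x-18:x+18],cv2.COLOR_RGB2HSV)
for k in range(22): print(y-14+k,''.join('B' if (8<h<30 and s>70 and v>40) else ('#' if v<45 else '.') for h,s,v in hsv[k]))
```

```text
t 52.7 p [ 0.5308 -0.1112  0.1342] yaw 20.57 F [ 0.0321  0.9699 -0.7394] gap 0.023172146888281085 gf 68.98703813552856 q [-16.292   19.5769  96.9672  -0.      63.4394  53.139 ]
shift [-0.0003  0.0001  0.0428] turn [ 0.0002 -0.0002 -0.    ]
[309.0253 151.6148]
137 .......######.BBBBBBB#######........
138 ......#########..BB.B######.........
139 ......############BB#######.........
140 ......#####################.........
141 .........###################........
142 ............#############.####......
143 .............###########....####....
144 ................#######......####...
145 .................######........####.
146 ................####............####
147 ...............####...............##
148 .............####BB................#
149 .............####BB#####............
150 ............#####BB#######..........
151 ...........#####BBBB#######.........
152 ..........#####.BBBB#######.........
153 ..........######.BB#########........
154 ............#####....#######........
155 ..............####.....###..........
156 ...............###.....##...........
157 ................#########...........
158 .................########....#......
```

Aligned. Press for about a second.

carry_out(rows=[0,0,0.02,0,0,0,1,0,0,0.045,0,0,0,1,0,0,0.045,0,0,0,1,0,0,0.045,0,0,0,1,0,0,0.045,0,0,0,1,0,0,0.045,0,0,0,1,0,0,0.045,0,0,0,1,0,0,0.045,0,0,0,1,0,0,0.045,0,0,0,1,0,0,0.045,0,0,0,1])

```text
t: 54.0
position: [0.5307, -0.1111, 0.125]
ee_rot: [[0.936, 0.351, 0.0], [0.351, -0.936, 0.0], [0.0, 0.0, -1.0]]
wrist_force: [0.2, -1.1, 0.3]
finger_gap: 0.0235
gripper_force: 69.3
```

Run:
```python
from h import *
s=st()
p=s["position"].copy();p[2]=.2308
goto((.4853,-.4092,.2308),None)
```

```text
t 54.0 p [ 0.5307 -0.1111  0.125 ] yaw 20.57 F [ 0.1989 -1.0611  0.3032] gap 0.02346075628844315 gf 69.31280493736267 q [-16.2926  20.1657  97.6112   0.0018  62.2204  53.138 ]
shift [-0.7362  1.3155 -0.529 ] turn [ 0.     -0.0001 -0.    ]
```

carry_out(rows=[0,0,-0.1,0,0,0,1,0,0,-0.3,0,0,0,1,0,0,-0.53,0,0,0,1,-0.07,0.13,-0.53,0,0,0,1,-0.14,0.26,-0.53,0,0,0,1,-0.21,0.39,-0.53,0,0,0,1,-0.28,0.52,-0.53,0,0,0,1,-0.35,0.65,-0.53,0,0,0,1,-0.35,0.65,-0.53,0,0,0,1,-0.35,0.65,-0.53,0,0,0,1])

```text
t: 55.25
position: [0.5103, -0.2567, 0.2305]
ee_rot: [[0.936, 0.351, -0.001], [0.351, -0.936, 0.001], [-0.001, -0.002, -1.0]]
wrist_force: [-0.5, 0.7, -1.1]
finger_gap: 0.0236
gripper_force: 69.1
```

carry_out(rows=[-0.07,0.13,0,0,0,0,1,-0.14,0.26,0,0,0,0,1,-0.21,0.39,0,0,0,0,1,-0.28,0.52,0,0,0,0,1,-0.35,0.62,0,0,0,0,1,-0.386,0.665,0,0,0,0,1,-0.386,0.665,0,0,0,0,1,-0.386,0.665,0,0,0,0,1,-0.386,0.665,0,0,0,0,1,-0.386,0.665,0,0,0,0,1])

```text
t: 56.5
position: [0.4855, -0.4085, 0.2311]
ee_rot: [[0.936, 0.352, 0.0], [0.352, -0.936, 0.0], [0.0, -0.0, -1.0]]
wrist_force: [0.3, 0.2, -0.5]
finger_gap: 0.0232
gripper_force: 69.0
```

Run:
```python
from h import *
st()
goto((.4855,-.4093,.0934))
c,im=snap("scene","s30");hsv=cv2.cvtColor(im[40:110,225:280],cv2.COLOR_RGB2HSV)
for k in range(0,70,2): print(40+k,''.join('B' if (5<h<30 and s>90 and v>40) else ('#' if v<45 else ('-' if v<85 else '.')) for h,s,v in hsv[k]))
```

```text
t 56.5 p [ 0.4855 -0.4085  0.2311] yaw 20.61 F [ 0.3167  0.2241 -0.5072] gap 0.023171406609851227 gf 68.9799964427948 q [-43.8952  21.8644  77.8261   0.0083  80.3089  25.4943]
shift [-0.0014  0.004   0.6886] turn [-0.     -0.0001  0.    ]
40 ...........-BBBBBBB--###-..............................
42 ............BBBBBBB---B###-............................
44 ...........-#BBBBBBBBBBB#######........................
46 .........-###BBBBBBBBBB#######-........................
48 ........-#######BBBBBB#######..........................
50 .......-###################-........-------------------
52 .........--###############......-----------------------
54 ................--######-.......-----------------------
56 ...................-###.........-----------------------
58 ...................-###..........----------------------
60 ....................-##-.........----------------------
62 .....................-B.........-----------------------
64 ......................B.........-----------------------
66 ................................---------------------#-
68 ...............................-
[... 508 characters left out ...]
......-------#####-###------.--###-----------.
88 .............----------######---------#####----------..
90 ...........-#-----..-.--------------#######............
92 ...........--####-----------------#########-...........
94 ............-########------------###########-..........
96 ............-##-#---######-----##############-.........
98 .............-#--############################..........
100 .............--#-#-#-#####--################-..........
102 ..............-#######--####--############--...........
104 ..............--#-##-#-##--#--###########-.............
106 ...............---#####--#-##--########-...............
108 ...................---#-####-#-######-.................
```

Same relation as when lifted. Lower it into the stand.

carry_out(rows=[-0.001,0.004,0.1,0,0,0,1,-0.001,0.004,0.22,0,0,0,1,-0.001,0.004,0.34,0,0,0,1,-0.001,0.004,0.46,0,0,0,1,-0.001,0.004,0.56,0,0,0,1,-0.001,0.004,0.63,0,0,0,1,-0.001,0.004,0.67,0,0,0,1,-0.001,0.004,0.69,0,0,0,1,-0.001,0.004,0.692,0,0,0,1,-0.001,0.004,0.692,0,0,0,1])

```text
t: 57.8
position: [0.4858, -0.4104, 0.0934]
ee_rot: [[0.936, 0.351, 0.001], [0.351, -0.936, -0.001], [0.001, 0.001, -1.0]]
wrist_force: [-0.3, 0.3, 1.7]
finger_gap: 0.0232
gripper_force: 69.3
```

Run:
```python
from h import *
st()
```

```text
t 57.8 p [ 0.4858 -0.4104  0.0934] yaw 20.56 F [-0.2735  0.2717  1.6618] gap 0.023249701136717957 gf 69.25318479537964 q [-43.9938  28.5915  87.8265   0.0027  63.4874  25.4419]
```

carry_out(rows=[0,0,0,0,0,0,0.35,0,0,0,0,0,0,0.35,0,0,0,0,0,0,0.35,0,0,0,0,0,0,0.35,0,0,-0.15,0,0,0,0.35,0,0,-0.35,0,0,0,0.35,0,0,-0.6,0,0,0,0.35,0,0,-0.85,0,0,0,0.35,0,0,-1,0,0,0,0.35,0,0,-1,0,0,0,0.35])

```text
t: 59.05
position: [0.4866, -0.4111, 0.2961]
ee_rot: [[0.936, 0.351, 0.005], [0.351, -0.936, -0.005], [0.003, 0.006, -1.0]]
wrist_force: [-0.3, 0.7, -0.4]
finger_gap: 0.0556
gripper_force: 0.0
```

Run:
```python
from h import *
s=st();c,im=snap("wrist","w31")
hsv=cv2.cvtColor(im,cv2.COLOR_RGB2HSV)
t=((hsv[...,0]<18)&(hsv[...,1]>130)&(hsv[...,2]>135)).astype(np.uint8);t[:,:250]=0;t[:,400:]=0
k=max(cv2.findContours(t,0,1)[0],key=cv2.contourArea);M=cv2.moments(k);uv=(M["m10"]/M["m00"],M["m01"]/M["m00"])
print(uv,onz(ray(c,uv,True),.153),cv2.contourArea(k))
goto((.5,.245,.3),0)
```

```text
t 59.05 p [ 0.4866 -0.4111  0.2961] yaw 20.57 F [-0.2797  0.6534 -0.4132] gap 0.055619781996122504 gf 0.0 q [-43.9922  19.8584  71.7572   0.0001  87.9893  25.4415]
(314.830007390983, 184.33887657058386) [ 0.4863 -0.4105  0.153 ] 451.0
shift [ 1.218  -3.0421 -0.0374] turn [ 0.002  -0.0014  0.3428]
```

The probe is back upright at the same place. Now to the far side of the switch.

carry_out(rows=[0.66,-0.77,0,0,0,0.46,1,0.66,-0.77,0,0,0,0.46,1,0.66,-0.77,0,0,0,0.46,1,0.66,-0.77,0,0,0,0.46,1,0.66,-0.77,0,0,0,0.46,1,0.66,-0.77,0,0,0,0.46,1,0.66,-0.77,0,0,0,0.46,1,0.66,-0.77,0,0,0,0.46,1,0.66,-0.77,0,0,0,0.46,1,0.66,-0.77,0,0,0,0.46,1])

```text
t: 60.35
position: [0.5548, -0.2197, 0.2927]
ee_rot: [[0.992, -0.123, 0.0], [-0.123, -0.992, -0.0], [0.0, 0.0, -1.0]]
wrist_force: [0.6, 0.4, -0.3]
finger_gap: -0.0001
gripper_force: 0.0
```

carry_out(rows=[-0.056,-0.81,0,0,0,0,1,-0.056,-0.81,0,0,0,0,1,-0.056,-0.81,0,0,0,0,1,-0.056,-0.81,0,0,0,0,1,-0.056,-0.81,0,0,0,0,1,-0.056,-0.81,0,0,0,0,1,-0.056,-0.81,0,0,0,0,1,-0.056,-0.81,0,0,0,0,1,-0.056,-0.81,0,0,0,0,1,-0.056,-0.81,0,0,0,0,1])

```text
t: 61.6
position: [0.5635, -0.0574, 0.2926]
ee_rot: [[0.992, -0.123, -0.0], [-0.123, -0.992, 0.0], [-0.0, 0.0, -1.0]]
wrist_force: [0.5, 1.0, -0.4]
finger_gap: 0.0002
gripper_force: 0.0
```

Run:
```python
from h import *
s=st();c,im=snap("wrist","w32");dots(c,im,.0518)
goto((.590,.4287,.3),-7.2)
```

```text
t 61.6 p [ 0.5635 -0.0574  0.2926] yaw -7.05 F [ 0.5412  1.025  -0.374 ] gap 0.00024565618757652676 gf 0.0 q [-10.0849  14.2068  80.5028  -0.0003  85.295   86.9617]
[98.9 69.6] 147 [0.7554 0.2434 0.0518]
[85.5 72.9] 142 [0.759  0.272  0.0518]
[438.5 166.6] 33 [ 0.5409 -0.223   0.0518]
[359.9 182.2] 40 [ 0.5311 -0.1112  0.0518]
[578.5 211.8] 151 [ 0.4319 -0.524   0.0518]
shift [-0.1666 -2.4279 -0.037 ] turn [-0.      0.      0.0027]
```

carry_out(rows=[-0.056,-0.81,0,0,0,0,1,-0.056,-0.81,0,0,0,0,1,-0.056,-0.81,0,0,0,0,1,-0.056,-0.81,0,0,0,0,1,-0.056,-0.81,0,0,0,0,1,-0.056,-0.81,0,0,0,0,1,-0.056,-0.81,0,0,0,0,1,-0.056,-0.81,0,0,0,0,1,-0.056,-0.81,0,0,0,0,1,-0.056,-0.81,0,0,0,0,1])

```text
t: 62.9
position: [0.5723, 0.1048, 0.2926]
ee_rot: [[0.992, -0.123, 0.0], [-0.123, -0.992, 0.0], [0.0, -0.0, -1.0]]
wrist_force: [0.1, 0.0, 0.4]
finger_gap: -0.0
gripper_force: 0.0
```

carry_out(rows=[-0.056,-0.81,0,0,0,0,1,-0.056,-0.81,0,0,0,0,1,-0.056,-0.81,0,0,0,0,1,-0.056,-0.81,0,0,0,0,1,-0.056,-0.81,0,0,0,0,1,-0.056,-0.81,0,0,0,0,1,-0.056,-0.81,0,0,0,0,1,-0.056,-0.81,0,0,0,0,1,-0.056,-0.81,0,0,0,0,1,-0.056,-0.81,0,0,0,0,1])

```text
t: 64.15
position: [0.581, 0.2669, 0.2926]
ee_rot: [[0.992, -0.123, -0.0], [-0.123, -0.992, 0.0], [-0.0, -0.0, -1.0]]
wrist_force: [0.6, -0.4, -0.3]
finger_gap: -0.0001
gripper_force: 0.0
```

carry_out(rows=[-0.056,-0.81,0,0,0,0,1,-0.056,-0.81,0,0,0,0,1,-0.056,-0.81,0,0,0,0,1,-0.056,-0.81,0,0,0,0,1,-0.056,-0.81,0,0,0,0,1,-0.056,-0.81,0,0,0,0,1,-0.056,-0.81,0,0,0,0,1,-0.056,-0.81,0,0,0,0,1,-0.056,-0.81,0,0,0,0,1,-0.056,-0.81,0,0,0,0,1])

```text
t: 65.4
position: [0.5898, 0.4291, 0.2927]
ee_rot: [[0.992, -0.123, 0.0], [-0.123, -0.992, 0.0], [0.0, -0.0, -1.0]]
wrist_force: [0.8, 0.4, 0.3]
finger_gap: 0.0
gripper_force: 0.0
```

Run:
```python
from h import *
s=st();c,im=snap("wrist","w33");swcheck(c,im)
goto((.592,.4285,.038),-7.2)
```

```text
t 65.4 p [0.5898 0.4291 0.2927] yaw -7.04 F [0.7691 0.3548 0.2719] gap 4.296052855036822e-05 gf 0.0 q [ 32.7215  28.2547  58.5351  -0.0006  93.2034 129.765 ]
off [316.8418 246.4703] patch mean 91.40816326530613
on [316.9478 210.7404] patch mean 40.63265306122449
shift [0.0117 0.0021 1.2733] turn [-0.0001  0.      0.0027]
```

The caps are still home and the lever is on. Descend beyond the ball and push it back.

carry_out(rows=[0.01,0,0.2,0,0,0,1,0.01,0,0.4,0,0,0,1,0.01,0,0.6,0,0,0,1,0.01,0,0.7,0,0,0,1,0.01,0,0.7,0,0,0,1,0.01,0,0.7,0,0,0,1,0.01,0,0.7,0,0,0,1,0.01,0,0.7,0,0,0,1,0.01,0,0.7,0,0,0,1,0.01,0,0.7,0,0,0,1])

```text
t: 66.7
position: [0.5917, 0.429, 0.1529]
ee_rot: [[0.992, -0.122, 0.0], [-0.122, -0.992, 0.0], [0.0, -0.0, -1.0]]
wrist_force: [0.5, -0.4, -0.1]
finger_gap: -0.0001
gripper_force: 0.0
```

carry_out(rows=[0,0,0.15,0,0,0,1,0,0,0.3,0,0,0,1,0,0,0.42,0,0,0,1,0,0,0.52,0,0,0,1,0,0,0.57,0,0,0,1,0,0,0.57,0,0,0,1,0,0,0.57,0,0,0,1,0,0,0.57,0,0,0,1,0,0,0.57,0,0,0,1,0,0,0.57,0,0,0,1])

```text
t: 67.95
position: [0.5919, 0.4291, 0.0391]
ee_rot: [[0.992, -0.122, 0.001], [-0.122, -0.992, 0.0], [0.001, -0.0, -1.0]]
wrist_force: [0.4, 0.0, -0.2]
finger_gap: -0.0
gripper_force: 0.0
```

carry_out(rows=[-0.05,0,0,0,0,0,1,-0.1,0,0,0,0,0,1,-0.15,0,0,0,0,0,1,-0.2,0,0,0,0,0,1,-0.25,0,0,0,0,0,1,-0.3,0,0,0,0,0,1,-0.35,0,0,0,0,0,1,-0.4,0,0,0,0,0,1,-0.44,0,0,0,0,0,1,-0.44,0,0,0,0,0,1])

```text
t: 69.2
position: [0.5037, 0.4397, 0.0385]
ee_rot: [[0.993, -0.122, -0.0], [-0.122, -0.993, -0.0], [-0.0, 0.0, -1.0]]
wrist_force: [1.4, -0.1, 0.2]
finger_gap: -0.0001
gripper_force: 0.5
```

carry_out(rows=[-0.01,0,0,0,0,0,1,-0.02,0,0,0,0,0,1,-0.02,0,0,0,0,0,1,-0.025,0,0,0,0,0,1,-0.025,0,0,0,0,0,1,-0.025,0,0,0,0,0,1,-0.025,0,0,0,0,0,1,-0.025,0,0,0,0,0,1,-0.025,0,0,0,0,0,1,-0.025,0,0,0,0,0,1])

```text
t: 70.45
position: [0.5028, 0.4404, 0.0392]
ee_rot: [[0.992, -0.123, 0.005], [-0.123, -0.992, 0.001], [0.005, -0.002, -1.0]]
wrist_force: [7.9, -2.6, -0.5]
finger_gap: 0.0001
gripper_force: 3.3
```

At the stop. Back off, lift and check.

carry_out(rows=[0.1,0,0,0,0,0,1,0.2,0,0,0,0,0,1,0.3,0,0,0,0,0,1,0.3,0,-0.25,0,0,0,1,0.3,0,-0.5,0,0,0,1,0.3,0,-0.75,0,0,0,1,0.3,0,-1,0,0,0,1,0.3,0,-1,0,0,0,1,0.3,0,-1,0,0,0,1,0.3,0,-1,0,0,0,1])

```text
t: 71.7
position: [0.5582, 0.4322, 0.2363]
ee_rot: [[0.992, -0.123, -0.004], [-0.123, -0.992, -0.002], [-0.003, 0.003, -1.0]]
wrist_force: [-0.7, 0.3, -1.0]
finger_gap: 0.0006
gripper_force: 0.0
```

Run:
```python
from h import *
s=st();c,im=snap("wrist","w34");swcheck(c,im)
for uv,a,b in blobs(im,im.max(2)<45,60):
    if 270<uv[0]<370: print(uv,a,b)
dots(c,im,.0518)
c,t=snap("top","t34");hsv=cv2.cvtColor(t,cv2.COLOR_RGB2HSV)
m=(hsv[...,0]>8)&(hsv[...,0]<28)&(hsv[...,1]>90)&(hsv[...,2]>70)
for uv,a,b in blobs(t,m,4): print("top",uv,a,onz(ray(c,uv),.0518)[:2])
```

```text
t 71.7 p [0.5582 0.4322 0.2363] yaw -7.05 F [-0.7377  0.3158 -1.0117] gap 0.0005636265719074035 gf 0.0 q [ 34.3182  27.7276  67.2462   0.0067  85.269  131.3688]
off [315.8193 244.3014] patch mean 32.843537414965986
on [315.8812 201.7264] patch mean 60.6530612244898
[306.9 347.5] 39999 [ 49 233 536 167]
[408.2   5.1] 149 [0.739  0.3082 0.0518]
[425.3   1.9] 51 [0.7433 0.2871 0.0518]
[630. 161.] 13 [ 0.5306 -0.1109  0.0518]
top [438.5 119.4] 341 [ 0.8614 -0.3122]
top [325.6 132.8] 242 [0.8266 0.0129]
top [231.7 159.9] 171 [0.7504 0.2783]
top [415.6 231.9] 14 [ 0.5386 -0.2222]
top [374.3 236.5] 14 [ 0.5282 -0.111 ]
top [505.5 248.1] 111 [ 0.4914 -0.457 ]
```

Run:
```python
from h import *
a,b=cv2.imread("pics/scene0.png"),None
_,s=snap("scene","s34"); b=cv2.imread("pics/s34.png")
o=cv2.imread("pics/s15.png")
d=lambda p,q:(np.abs(p.astype(int)-q).max(2)>30)[255:300,455:505]
D=d(a,b);print("diff vs start:",D.sum(),"on-pic vs start:",d(a,o).sum())
f=b[250:290,455:510].max(2);g=a[250:290,455:510].max(2)
for k in range(0,40,2): print(''.join('#' if v<30 else '.' for v in g[k]),''.join('#' if v<30 else '.' for v in f[k]))
```

```text
diff vs start: 319 on-pic vs start: 849
....................................................... ...................................###......###########
....................................................... ..........................................#....########
....................................................... ........................................#.....#####...#
....................................................... ......................................#......####......
....................................................... ...........................................###.........
.................................###................... .................................###...................
..............................#########................ ..............................#########................
..............................####...###............... ..............................######.###...............
.............................###########............... ..............................##########...............
...............................#######..............
[... 479 characters left out ...]
....................###.....
............................................########... ............................................########...
..........................................############. ..........................................############.
........................................#####.....##### ........................................#####.....#####
......................................#####.........### ......................................#####........####
....................................####..............# ....................................####..............#
.................................#####................. .................................#####.................
```

The ball is back exactly where it started, so the tester is off. Handing in.

```bash
python3 -c "
from workcell import manip
print(manip.job_done())"
```

```text
the job is handed in; nothing more can be done
None
```

The job is handed in: both caps on the board (small round, large round) are home in their nests and were probed in order with the tester on, the probe is back upright in its stand, the tester is off, and the bottle and bowl were never touched.

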